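# Restack the disc-spring pack of a tube-capping press

## Task

Take the cover off the press's spring unit (press it down, turn it a quarter turn counter-clockwise, lift it) and stand it upright in the middle of the round rubber pad. Then stack every conical washer from the white sheet on the arbor, faces alternating: the bottom one crown up (hollow down), the next hollow up, and so on, each lying flat and home. Finally pull the black stop knob out to its stop and let it spring back; do not disturb the sample pot and the jar that stand about.

Things in the scene. Friction and masses are not known exactly. Their poses are not given: they have to be found in the camera images.
- press: Fixed spring unit. Grey base plate 150 (x) by 270 (y) by 12 mm, reaching 75 mm to its +y and 195 mm to its -y from the origin, which is on the table under the arbor's axis. In the middle of two lugs stand a round seat, 68 mm across, and the arbor. At its -y end is a housing 70 x 70 mm, top 82 mm above the table, with the stop knob on its -x face.
- seat (a point): Centre of the seat's top face, 36 mm above the table, at the foot of the arbor; the bottom washer rests on this face. Axes as the press.
- arbor_tip (a point): Centre of the top of the upright steel arbor, 62 mm above the seat (98 mm above the table). The arbor is 22 mm in diameter, tapering to 12 mm over its last 6 mm.
- lug (a point): Top of the lug on the press's +y side, 51 mm from the axis, 34 mm above the table; its twin is on the -y side. Each is 38 mm wide, from 43 to 60 mm off the axis, hooks over an ear of the cover and ends, on the counter-clockwise side, in a lip that hangs 4 mm below the hook; the clockwise side is closed.
- cover: Aluminium cap over the arbor, 82 mm across, 92 mm high, open below, 0.3 kg, with two 6 mm thick ears at the bottom rim along its +y and -y that reach 52 mm from the axis. Origin at the centre of its underside; z up. Starts locked on the press at the press's yaw, underside 22 mm above the table. To clear the arbor lift it 80 mm or more.
- cover_grip (a point): Centre of the black grip bar on the cover's top, 105 mm above the cover's underside; axes as the cover. The bar is 14 mm thick (x), 60 mm long (y) and 26 mm high, its top 13 mm above this point.
- lift_ring (a joint): Sprung ring under the cover's rim, pushing the cover up: 0 at the start, negative (m) as the cover is pressed; it bottoms at -0.008. The ears pass the lips from 5 to 7 mm down, which takes about 10 to 13 N. Held down so and turned counter-clockwise (from above), the cover is free from about 50 degrees; a quarter turn is right.
- pad: Round black rubber pad, 130 mm across, 4 mm thick, fixed to the table; origin at the centre of its underside. The cover is to stand on it.
- sheet: White plastic sheet 270 (x) by 380 (y) mm, 3 mm thick, fixed to the table; origin at the centre of its underside. The washers lie on it at the start.
- stop_knob (a joint): Sprung stop knob: 0 = in (home), 0.045 m = out at its stop. It is pulled out along the press's -x, against a spring of 3 N at home and 7.5 N at the stop, and returns by itself.
- knob_grip (a point): Grip point in the knob's upright black handle: 18 mm thick (press x), 40 mm wide (press y), 56 mm tall; the point is 16 mm below its top, 62 mm above the table. Behind it (+x) are 44 mm of room to the housing, with a 12 mm rod across, whose axis is 30 mm below the point. Moves with the knob; axes as the press.
- washer0: Dark steel conical spring washer, outer diameter 66 mm, bore 29 mm, 11 mm high; outer edge upright, 4.5 mm high. Bright ground flats: crown (29 to 37 mm across) and outer edge on the hollow side. All alike. Origin on the axis at half height; z points from hollow side to crown side: z up = crown up (outer edge at the bottom), z down = hollow up (outer edge at the top). Lies crown up at the start; may be absent.
- washer1: Dark steel conical spring washer, outer diameter 66 mm, bore 29 mm, 11 mm high; outer edge upright, 4.5 mm high. Bright ground flats: crown (29 to 37 mm across) and outer edge on the hollow side. All alike. Origin on the axis at half height; z points from hollow side to crown side: z up = crown up (outer edge at the bottom), z down = hollow up (outer edge at the top). Lies crown up at the start; may be absent.
- washer2: Dark steel conical spring washer, outer diameter 66 mm, bore 29 mm, 11 mm high; outer edge upright, 4.5 mm high. Bright ground flats: crown (29 to 37 mm across) and outer edge on the hollow side. All alike. Origin on the axis at half height; z points from hollow side to crown side: z up = crown up (outer edge at the bottom), z down = hollow up (outer edge at the top). Lies crown up at the start; may be absent.
- washer3: Dark steel conical spring washer, outer diameter 66 mm, bore 29 mm, 11 mm high; outer edge upright, 4.5 mm high. Bright ground flats: crown (29 to 37 mm across) and outer edge on the hollow side. All alike. Origin on the axis at half height; z points from hollow side to crown side: z up = crown up (outer edge at the bottom), z down = hollow up (outer edge at the top). Lies hollow up at the start.
- washer4: Dark steel conical spring washer, outer diameter 66 mm, bore 29 mm, 11 mm high; outer edge upright, 4.5 mm high. Bright ground flats: crown (29 to 37 mm across) and outer edge on the hollow side. All alike. Origin on the axis at half height; z points from hollow side to crown side: z up = crown up (outer edge at the bottom), z down = hollow up (outer edge at the top). Lies hollow up at the start.
- pot: Bystander: closed clear sample pot with a blue lid, 44 mm across, 58 mm tall, standing among the washers; origin at the centre of its underside.
- jar: Bystander: small amber jar, 52 mm across, 75 mm tall, at the front right; origin under its centre.
Not all that is in view belongs to the job. Leave any brown or purple look-alike of the washer1 alone.

How it is judged:
By the outcome, as a careful person would: the job done as asked, in the order asked, and still so for the second after the job is handed in, with the robot touching nothing.
Of washer0, washer1, washer2 only 2 to 3 are there at a start; the rules pass over those that are not, and their reading is None.
At some moment in a run one of washer0, washer1, washer2, washer3, washer4 may be knocked a few centimetres aside while the robot is not near it.
It also fails if it takes over 192 s, if anything falls off the work surface, if the arm or the gripper's body presses on something with over 40 N, if the wrist force passes 120 N, or if a joint passes its speed limit or range.

## Robot

A 6-joint arm with a two-finger parallel gripper is mounted at the origin on the work surface. World frame = base frame: x ahead of the robot, y to its left, z up, the work surface at z = 0. Lengths are in mm, angles in rad, forces in N, time in s.
With the tool pointing down it reaches from about 275 to 750 mm from the base axis. Payload 10.2 kg.
Tool frame: the origin (TCP) lies at the very end of the fingers, on their centre line; the grasp point (between the pads) lies 19 mm behind it (ctrl.tcp_to_grasp is the distance from the TCP to the grasp point, in mm); z points along the fingers, x is the direction in which the jaws open and shut, and the axes are right-handed (so a half turn about z gives the same grasp; the last joint's range is limited). The gripper opens to 85 mm and grips with 20 to 120 N. Pads are 22 mm wide; open, the fingers measure 114 mm over their backs; the gripper's body (76 mm by 85 mm) begins 54 mm behind the grasp point. The pads swing forward as they close: fully open they stand 13 mm farther back than shut.
Start: joints at [-1.408, 0.313, 1.498, -0, 1.331, -0.223], TCP at [197.546, -486.423, 231.294] pointing down, gripper open.
Joint ranges: [-2.94, 2.94], [-0.97, 2.17], [0.19, 2.56], [-1.23, 4.37], [0.02, 3.11], [-2.88, 2.88]. Speed limits (rad/s): [2.39, 2.39, 3.01, 3.14, 3.14, 3.14].

## Interface

Orientations are given as a unit quaternion [w, x, y, z].
In Python, from rig import monitor, vision, order, ctrl gives the robot as it stands. The module is installed in compiled form; this text tells all that it offers.
- The arm moves only by the shell command python3 -m pendant 'ROWS' [FORCE]. ROWS is JSON, a list that holds one entry, the list of rows, each a list of 5 numbers: the closure, from -1 (fully open) to 1 (shut), then the shift along the world's x, y, z in m, then the turn about the world's z in degrees. In form: [[[fingers, dx, dy, dz, spin], ...]]. A call has 1 to 20 rows; each row is the pose to reach, as a shift and turn from the pose commanded when the call began; what a row does not reach only later rows make up. A row lasts 1/10 s, in which the tool goes at most 50 mm and 8.59 degrees, less where a joint would pass 70% of its speed; a pose out of reach is approached as far as the arm can. A call with a gripper value outside its range is refused whole. The fingers move at their own pace and stop on an object; FORCE is the grip in N (left out, the last holds). Time passes only in rows, so rows that repeat a pose let the fingers close. It gives the time, the measured TCP pose, the force and the opening at its end, in the units of the state.
- monitor.sense(): the state, without advancing time (a new reading comes with each control period).
- vision.capture(name): name is "scene" or "top"; returns (picture, depth): 480x640x3 uint8, red, green, blue; 480x640 float32, mm along the optical axis (not along the pixel's ray), 0 where there is no reading.
- vision.camera_info(name): a dict with "fov_y" (degrees; the focal length in pixels is half the picture's height over the tangent of half this angle, whatever the lens; pixels are square), "cx", "cy" (the principal point, pixels), "R" (3x3) and "t" (3): a world point X has camera coordinates R X + t. Camera axes: x right, y down, z forward; pixel columns grow to the right and rows downward; lengths in mm; the calibration is good to about 2 mm. A picture is of the moment at which its call begins. camera_info takes no time and is no camera call.
- order.finish_job(): hands the job in, once; it reports no verdict.
The state is a dict: "time_s": time; "joints": joint angles; "dq": joint speeds; "tau": joint torques, N m; "eef_pos": TCP position; "ee_rot": TCP orientation; "force": force on the tool from outside, world axes, zero at the start; "wrist_torque": the same for the moment, N m; "grip_width": opening from 0.0 (shut) to 1.0 (fully open).
Only numpy, scipy, OpenCV 4.12 (cv2) and the standard library are available. Lean on these libraries where they do the work, as an engineer would, in place of code of your own. Each camera call takes 0.05 s, during which the arm holds its last target.

## Working session

There is one attempt and no reset: what is moved stays moved. The work goes in short steps, Python scripts to look and compute and a shell command to move; the robot and the scene stay as the last step left them, time stands still between calls to the robot, and variables do not carry over. Pictures are saved under pics/ and viewed, and the job is handed in when it is done.

```bash
mkdir -p pics; cat > h.py <<'E'
import numpy as np, cv2
from rig import monitor, vision, order, ctrl
def cam(n):
    i=vision.camera_info(n); f=240/np.tan(np.radians(i['fov_y'])/2)
    return f,i['cx'],i['cy'],np.array(i['R']),np.array(i['t'])
def ray(n,u,v,z):
    f,cx,cy,R,t=cam(n); d=R.T@np.array([(u-cx)/f,(v-cy)/f,1]); o=-R.T@t
    return o+d*(z-o[2])/d[2]
def proj(n,X):
    f,cx,cy,R,t=cam(n); c=R@np.array(X,float)+t; return c[0]/c[2]*f+cx,c[1]/c[2]*f+cy
def cloud(n,D):
    f,cx,cy,R,t=cam(n); v,u=np.mgrid[:480,:640]
    P=np.stack([(u-cx)/f*D,(v-cy)/f*D,D],-1)-t; P=P@R; P[D==0]=np.nan; return P
def shot(n,name):
    im,D=vision.capture(n); cv2.imwrite(f'pics/{name}.png',im[:,:,::-1]); np.save(f'pics/{name}.npy',D); return im,D
def st():
    s=monitor.sense(); print({k:np.round(s[k],3).tolist() for k in ('time_s','eef_pos','ee_rot','force','grip_width','joints')})
E
python3 - <<'E'
from h import *
for n in('scene','top'):
    shot(n,n+'0'); i=vision.camera_info(n); f,cx,cy,R,t=cam(n); print(n,f,cx,cy,(-R.T@t).round(),R.round(2).tolist(),i['fov_y'])
st(); print(ctrl.tcp_to_grasp)
E
```

```text
scene 464.110922689766 319.53777397846346 238.41240842122266 [ 798. -477.  702.] [[0.89, 0.45, 0.02], [0.33, -0.63, -0.7], [-0.3, 0.63, -0.71]] 54.68857507640225
top 528.9254360673319 324.3744066727339 229.91118945353878 [ 344.   26. 1371.] [[0.0, -1.0, -0.0], [-0.99, -0.0, -0.15], [0.15, 0.0, -0.99]] 48.812357815622846
{'time_s': 0.1, 'eef_pos': [197.495, -486.168, 230.784], 'ee_rot': [-0.0, 0.83, -0.558, -0.0], 'force': [0.28, -0.706, -0.816], 'grip_width': 0.999, 'joints': [-1.408, 0.313, 1.498, -0.0, 1.331, -0.223]}
18.700000000000003
```

View pics/scene0.png

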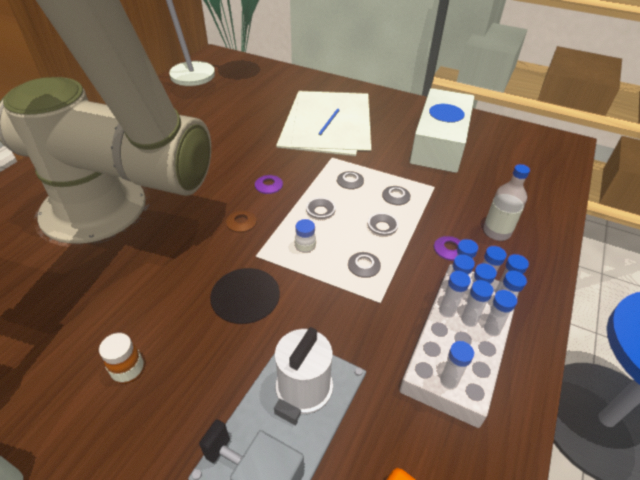

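View pics/top0.png

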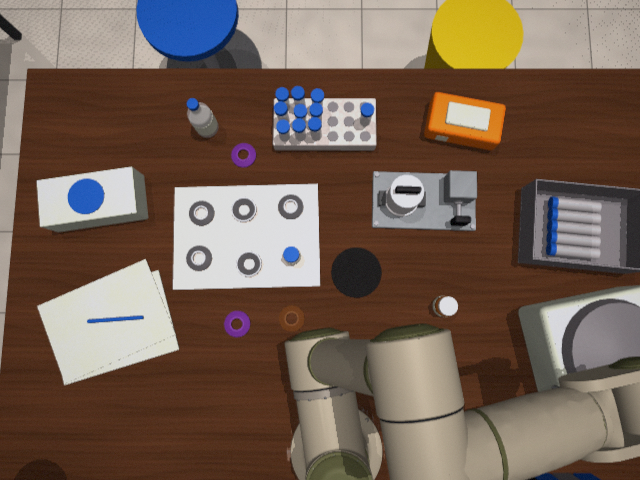

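Both views show five washers on the sheet (top view ≈ (201,212), (244,209), (290,207), (200,258), (249,263)). The pot is at (291,255), the cover at (405,192), the pad at (356,272) and the jar at (446,306). I'll zoom in next and measure.

```bash
python3 - <<'E'
from h import *
im=cv2.imread('pics/top0.png'); D=np.load('pics/top0.npy'); P=cloud('top',D)
a=cv2.resize(im[175:300,170:330],(800,625),interpolation=cv2.INTER_CUBIC)[:600]
cv2.imwrite('pics/z1.png',a)
b=cv2.resize(im[160:250,365:485],(800,600),interpolation=cv2.INTER_CUBIC); cv2.imwrite('pics/z2.png',b)
s=cv2.imread('pics/scene0.png'); c=cv2.resize(s[155:295,270:430],(686,600),interpolation=cv2.INTER_CUBIC); cv2.imwrite('pics/z3.png',c)
for u,v in [(400,400),(100,130),(220,235),(356,272),(405,192),(402,189),(463,184),(460,221),(385,220),(470,222),(446,305),(291,255)]: print((u,v),P[v,u].round(1))
g=im.max(2).astype(int)
E
```

```text
(400, 400) [230.5 -67.8 672.3]
(100, 130) [821.3 635.3   5.5]
(220, 235) [536.8 304.2   1.5]
(356, 272) [440.6 -50.8   0.9]
(405, 192) [ 624.5 -163.2  124.3]
(402, 189) [ 628.4 -154.   139.2]
(463, 184) [ 653.8 -313.9   85.1]
(460, 221) [ 561.7 -304.9   77.6]
(385, 220) [ 575.4 -126.8   10.8]
(470, 222) [ 570.5 -348.2    9.7]
(446, 305) [ 355.7 -263.9   75.6]
(291, 255) [478.2 113.8  62.6]
```

View pics/z1.png

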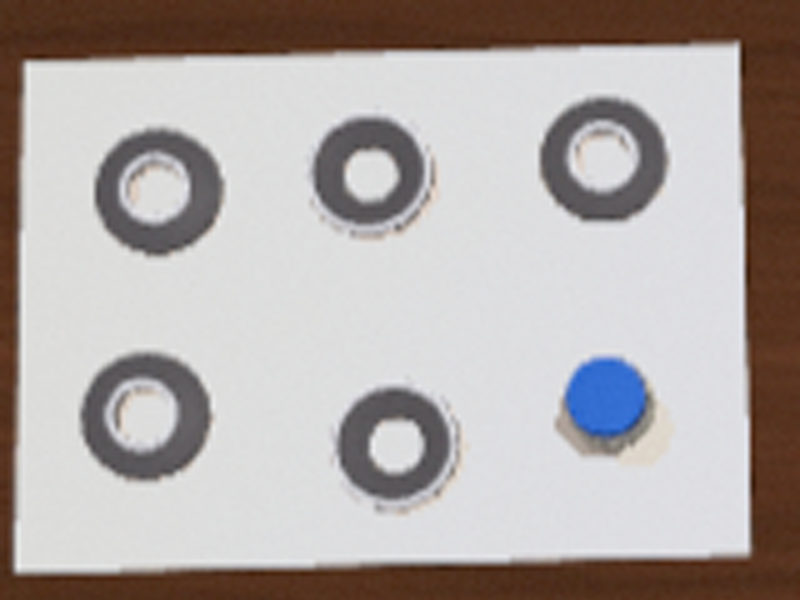

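View pics/z2.png

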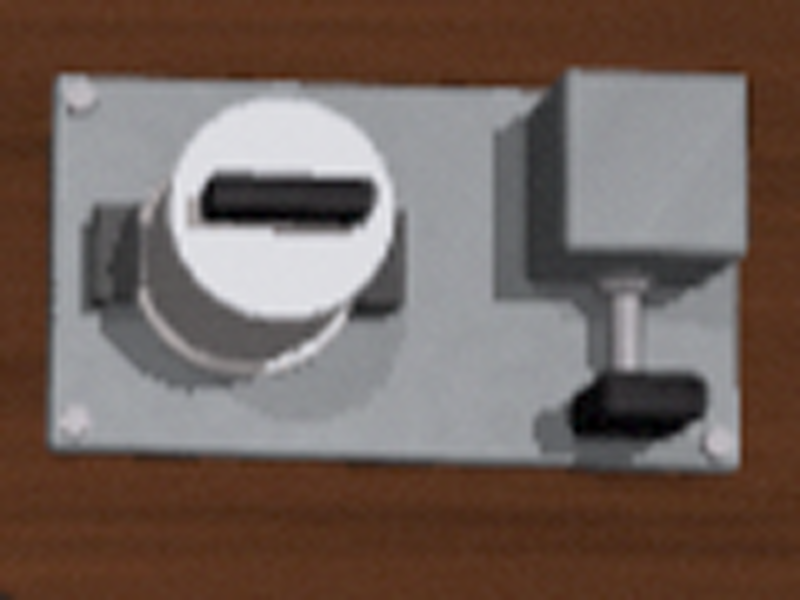

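View pics/z3.png

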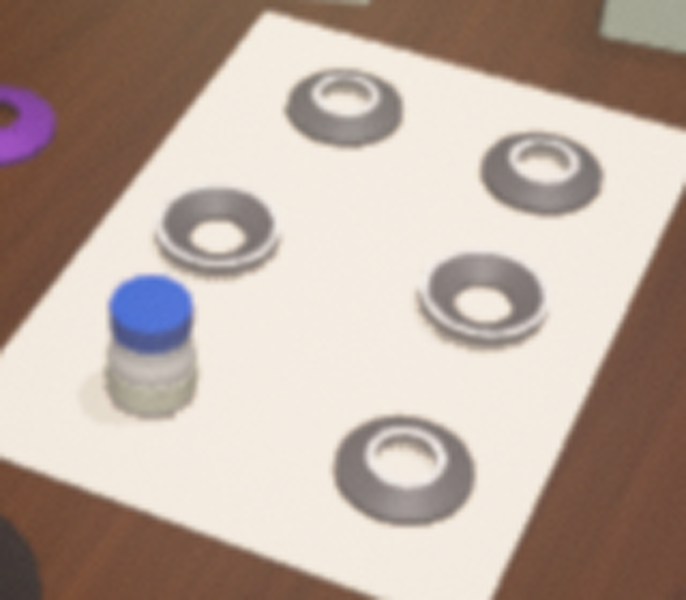

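The zoomed views show three crown-up washers in the top view at (201,212), (290,207) and (200,258). Two are hollow up, at (244,209) and (249,263). Three crown up and two hollow up fits the alternation without any flipping. Next I'll measure positions.

```bash
cat >> h.py <<'E'
def cents(n,mask,lo,hi,z):
    k,l,s,c=cv2.connectedComponentsWithStats(mask.astype(np.uint8))
    out=[]
    for i in range(1,k):
        if lo<=s[i,4]<=hi:
            pts=np.argwhere(l==i)[:,::-1].astype(np.float32)
            cs,_=cv2.findContours((l==i).astype(np.uint8),cv2.RETR_EXTERNAL,cv2.CHAIN_APPROX_NONE)
            W=np.array([ray(n,p[0,0],p[0,1],z)[:2] for p in cs[0]],np.float32)
            out.append((s[i].tolist(),c[i].round(1).tolist(),cv2.minAreaRect(W),cv2.minEnclosingCircle(W)))
    return out
E
python3 - <<'E'
from h import *
im=cv2.imread('pics/top0.png').astype(int); mx=im.max(2); mn=im.min(2); sat=mx-mn
roi=np.zeros((480,640),bool)
def R(x0,x1,y0,y1):
    r=roi.copy(); r[y0:y1,x0:x1]=1; return r
def show(t,o):
    print(t)
    for s,c,r,e in o: print(s,c,'rect',np.round(r[0],1),np.round(r[1],1),round(r[2],1),'circ',np.round(e[0],1),round(e[1],1))
show('bar',cents('top',R(385,425,175,210)&(mx<70),30,999,140))
show('covertop',cents('top',R(385,430,165,215)&(mx>200),300,5000,114))
show('press',cents('top',R(365,485,160,240)&(sat<28),1000,9000,12))
show('knob',cents('top',R(445,475,205,235)&(mx<60),20,900,78))
show('pad',cents('top',R(325,390,240,305)&(mx<50),800,9000,4))
show('washers(z=5)',cents('top',R(175,320,185,290)&(mx<150)&(sat<40),100,2000,5))
show('pot',cents('top',R(275,310,240,270)&(sat>80),50,2000,58))
show('sheet',cents('top',R(165,330,175,295)&(sat<40),1000,90000,3))
im=cv2.imread('pics/scene0.png').astype(int); mx=im.max(2); mn=im.min(2); sat=mx-mn
show('pad',cents('scene',R(200,290,260,330)&(mx<45),800,9000,4))
show('w scene z=5.2',cents('scene',R(270,430,160,290)&(mx<190)&(sat<40),100,3000,5.2))
show('w scene z=14',cents('scene',R(270,430,160,290)&(mx<190)&(sat<40),100,3000,12))
show('covertop',cents('scene',R(270,335,325,380)&(mx>205)&(sat<40),100,5000,114))
E
```

```text
bar
[395, 187, 26, 7, 159] [407.7, 189.7] rect [ 625.8 -166.9] [14.6 59.7] 0.0 circ [ 625.8 -166.9] 30.2
covertop
[391, 175, 33, 32, 584] [406.7, 190.7] rect [ 630.7 -169.8] [77.  78.1] 0.0 circ [ 630.4 -169.2] 40.6
press
[372, 170, 106, 61, 6045] [424.4, 200.2] rect [ 630.1 -231.1] [275.3 160.6] 89.3 circ [ 631.6 -230.7] 157.1
knob
[450, 216, 21, 10, 170] [459.7, 220.7] rect [ 562.9 -304.9] [22.6 50. ] 0.0 circ [ 562.9 -304.9] 25.8
pad
[331, 248, 51, 50, 1953] [355.9, 272.3] rect [440.1 -49.9] [127.2 126.5] 44.5 circ [440.3 -50.5] 64.6
washers(z=5)
[278, 195, 25, 24, 328] [290.4, 207.0] rect [612.3 121.7] [61.6 63.3] 0.0 circ [612.1 121. ] 33.3
[233, 199, 22, 21, 280] [243.1, 208.7] rect [605.5 243.9] [53.5 55.5] 0.0 circ [605.7 244.4] 29.0
[189, 201, 26, 25, 337] [201.6, 213.2] rect [595.4 354.6] [64.8 64.5] 46.4 circ [595.7 354.4] 33.4
[186, 246, 26, 25, 347] [199.1, 258.0] rect [476.2 357.4] [62.4 65.1] 0.1 circ [476.6 357. ] 33.2
[238, 253, 22, 22, 290] [248.1, 263.3] rect [462.  227.5] [54.4 54.7] 0.1 circ [462.4 228.1] 28.9
pot
[283, 247, 16, 15, 191] [290.6, 254.0] rect [481.
[... 978 characters left out ...]
37, 171, 27, 19, 314] [350.0, 180.4] rect [478.5 345.9] [62.4 69.1] 22.9 circ [479.7 346.2] 34.8
[382, 186, 29, 19, 349] [395.7, 195.6] rect [595.5 344.3] [65.4 64.4] 27.7 circ [595. 344.] 34.5
[306, 199, 29, 21, 363] [320.2, 208.5] rect [461.7 219.4] [62.  66.8] 27.8 circ [462.9 219.9] 34.8
[368, 214, 29, 23, 384] [382.5, 224.3] rect [604.6 236.5] [58.9 68.6] 7.4 circ [604.9 236.4] 34.8
[294, 228, 22, 25, 286] [304.6, 242.7] rect [477.  118.1] [43.6 69.3] 25.9 circ [473.4 118.7] 37.6
[348, 252, 33, 26, 466] [363.6, 265.8] rect [613.1 112.9] [63.7 66.9] 24.2 circ [613.1 112.9] 34.1
covertop
[275, 329, 57, 51, 1659] [303.5, 355.9] rect [ 628.9 -171.7] [81.  79.5] 8.7 circ [ 628.9 -171.2] 40.8
```

```bash
python3 - <<'E'
from h import *
# plate corners from zoom (scale 800/120 , offset 365,160)
for u,v in [(57,74),(50,452),(740,470)]:
    print(ray('top',365+u/6.667-.5,160+v/6.667-.5,12).round(1))
# housing top corners
for u,v in [(568,70),(747,75),(747,250),(568,248)]: print('h',ray('top',365+u/6.667-.5,160+v/6.667-.5,82).round(1))
for u,v in [(205,175),(375,178),(372,228),(205,220)]: print('bar',ray('top',365+u/6.667-.5,160+v/6.667-.5,140).round(1))
for u,v in [(605,372),(707,375),(707,418),(605,418)]: print('knob',ray('top',365+u/6.667-.5,160+v/6.667-.5,78).round(1))
s=cv2.imread('pics/scene0.png'); cv2.imwrite('pics/z4.png',cv2.resize(s[320:480,190:370],(675,600),interpolation=cv2.INTER_CUBIC))
E
```

```text
[707.5 -97.2  12. ]
[555.9 -92.6  12. ]
[ 549.1 -361.    12. ]
h [ 690.4 -282.7   82. ]
h [ 688.5 -349.9   82. ]
h [ 621.4 -347.1   82. ]
h [ 622.1 -280.4   82. ]
bar [ 636.2 -137.9  140. ]
bar [ 635.1 -198.6  140. ]
bar [ 616.9 -197.1  140. ]
bar [ 619.7 -137.6  140. ]
knob [ 575.9 -293.5   78. ]
knob [ 574.8 -331.4   78. ]
knob [ 558.6 -330.8   78. ]
knob [ 558.6 -292.9   78. ]
```

View pics/z4.png

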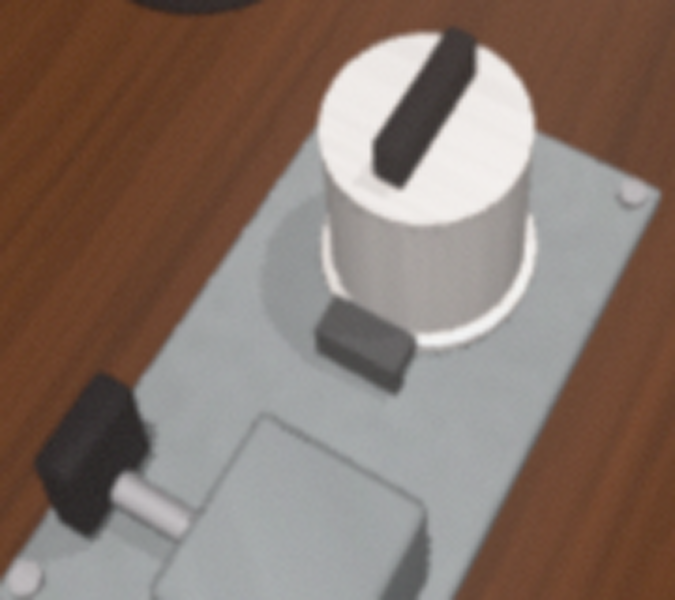

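Scene zoom: the cover, lug and knob agree with the top view. My fit puts the press origin at about (629.6, -170.1) with yaw about -1.6°, the knob handle at about (567, -312) and the pad at (440, -50). First move is to go above the cover bar.

```bash
python3 -m pendant '[[[-1,0.432,0.316,0,66.2],[-1,0.432,0.316,0,66.2],[-1,0.432,0.316,0,66.2],[-1,0.432,0.316,0,66.2],[-1,0.432,0.316,0,66.2],[-1,0.432,0.316,0,66.2],[-1,0.432,0.316,0,66.2],[-1,0.432,0.316,0,66.2],[-1,0.432,0.316,0,66.2],[-1,0.432,0.316,0,66.2],[-1,0.432,0.316,0,66.2],[-1,0.432,0.316,0,66.2],[-1,0.432,0.316,0,66.2],[-1,0.432,0.316,0,66.2],[-1,0.432,0.316,0,66.2],[-1,0.432,0.316,0,66.2]]]' 80; python3 -c "
from h import *
st(); shot('scene','s1')"
```

```text
time_s: 1.7
eef_pos: [629.1, -171.2, 231.6]
ee_rot: [0.0, 1.0, -0.015, 0.0]
force: [-0.5, -0.3, -0.5]
grip_width: 1.003
{'time_s': 1.7, 'eef_pos': [629.067, -171.225, 231.635], 'ee_rot': [0.0, 1.0, -0.015, 0.0], 'force': [-0.483, -0.32, -0.502], 'grip_width': 1.003, 'joints': [-0.445, 0.604, 1.06, -0.0, 1.478, -0.414]}
```

View pics/s1.png

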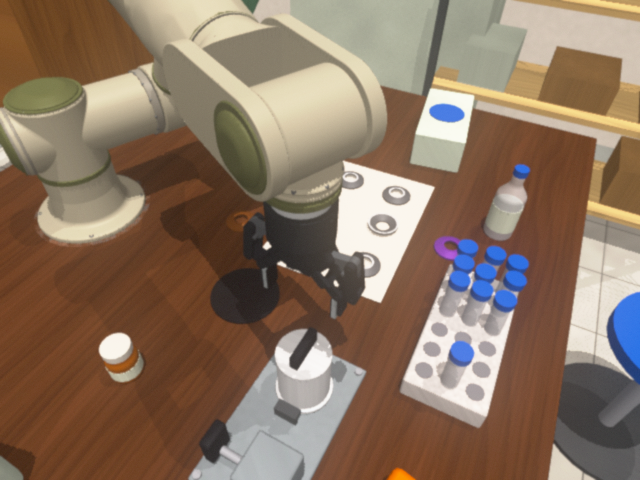

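The gripper is above the bar with its jaws along press x. I'll lower it and grip.

```bash
python3 -m pendant '[[[-1,0,0.001,-0.04,0],[-1,0,0.001,-0.08,0],[-1,0,0.001,-0.10,0],[-1,0,0.001,-0.113,0],[-1,0,0.001,-0.113,0],[0.3,0,0.001,-0.113,0],[0.7,0,0.001,-0.113,0],[1,0,0.001,-0.113,0],[1,0,0.001,-0.113,0],[1,0,0.001,-0.113,0],[1,0,0.001,-0.113,0],[1,0,0.001,-0.113,0],[1,0,0.001,-0.113,0],[1,0,0.001,-0.113,0]]]' 80; python3 -c "
from h import *
st(); shot('scene','s2')"
```

```text
time_s: 3.15
eef_pos: [629.3, -169.5, 119.0]
ee_rot: [0.0, 1.0, -0.015, -0.0]
force: [-3.9, -0.3, 4.9]
grip_width: 0.143
{'time_s': 3.15, 'eef_pos': [629.342, -169.499, 118.955], 'ee_rot': [0.0, 1.0, -0.015, -0.0], 'force': [-3.921, -0.35, 4.852], 'grip_width': 0.143, 'joints': [-0.442, 0.687, 1.216, -0.0, 1.239, -0.413]}
```

View pics/s2.png

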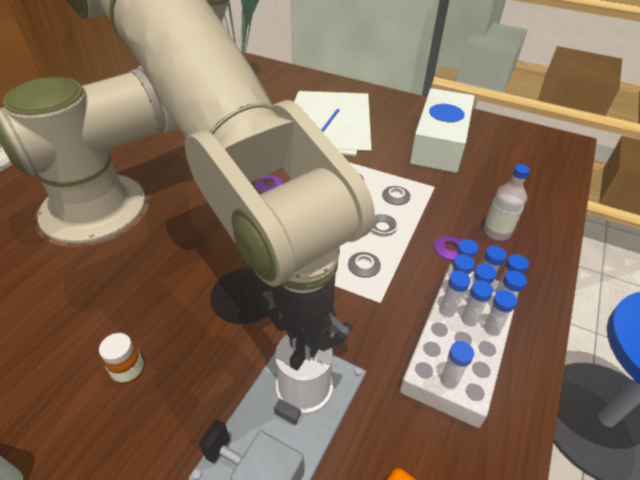

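The bar is gripped at about 13 mm opening. Next I'll press the cover down about 6 mm.

```bash
python3 -m pendant '[[[1,0,0,-0.002,0],[1,0,0,-0.004,0],[1,0,0,-0.006,0],[1,0,0,-0.006,0],[1,0,0,-0.006,0]]]' 
python3 -c "
from h import *
st()"
```

```text
time_s: 3.7
eef_pos: [629.4, -169.5, 113.5]
ee_rot: [0.0, 1.0, -0.015, 0.0]
force: [-4.3, 0.7, 8.4]
grip_width: 0.144
{'time_s': 3.7, 'eef_pos': [629.41, -169.548, 113.516], 'ee_rot': [0.0, 1.0, -0.015, 0.0], 'force': [-4.285, 0.716, 8.442], 'grip_width': 0.144, 'joints': [-0.442, 0.692, 1.222, -0.0, 1.228, -0.413]}
```

```bash
python3 -m pendant '[[[1,0,0,-0.001,0],[1,0,0,-0.0015,0],[1,0,0,-0.0015,0],[1,0,0,-0.0015,0]]]' 
python3 -c "
from h import *
st()"
```

```text
time_s: 4.1
eef_pos: [629.5, -169.6, 112.2]
ee_rot: [0.0, 1.0, -0.015, 0.0]
force: [-5.2, 1.5, 9.3]
grip_width: 0.145
{'time_s': 4.1, 'eef_pos': [629.457, -169.555, 112.188], 'ee_rot': [0.0, 1.0, -0.015, 0.0], 'force': [-5.187, 1.47, 9.287], 'grip_width': 0.145, 'joints': [-0.442, 0.693, 1.223, -0.0, 1.225, -0.413]}
```

```bash
python3 -c "
from h import *
shot('scene','s3')
a=cv2.imread('pics/s1.png')[330:430,240:360];b=cv2.imread('pics/s2.png')[330:430,240:360];c=cv2.imread('pics/s3.png')[330:430,240:360]
cv2.imwrite('pics/z5.png',cv2.resize(np.hstack([b,c]),(800,333),interpolation=cv2.INTER_CUBIC))
for s in 'z':
  print(proj('scene',[629.6,-170,114]),proj('scene',[629.6,-170,107]))
"
```

```text
(np.float64(304.0455986241322), np.float64(352.6968343642439)) (np.float64(304.08062619746937), np.float64(355.2555373908399))
```

View pics/z5.png

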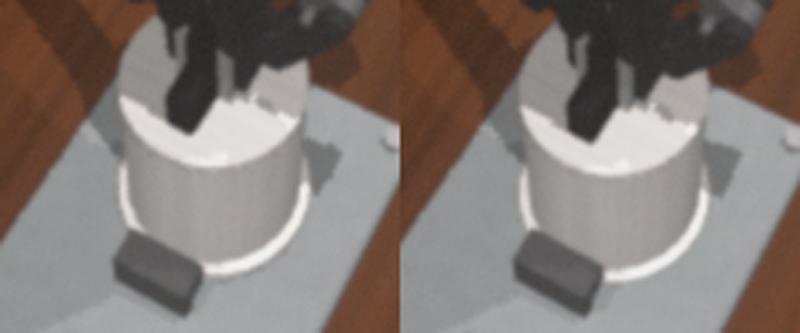

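The picture shows the cover about 6 mm lower. I'll start the turn and watch the force.

```bash
python3 -m pendant '[[[1,0,0,0,5],[1,0,0,0,10],[1,0,0,0,15],[1,0,0,0,20],[1,0,0,0,25],[1,0,0,0,30],[1,0,0,0,30]]]' 
python3 -c "
from h import *
st();print(monitor.sense()['wrist_torque'])"
```

```text
time_s: 4.85
eef_pos: [630.6, -169.9, 112.8]
ee_rot: [0.001, 0.969, 0.246, 0.002]
force: [-0.5, 0.1, 9.9]
grip_width: 0.144
{'time_s': 4.85, 'eef_pos': [630.636, -169.88, 112.793], 'ee_rot': [0.001, 0.969, 0.246, 0.002], 'force': [-0.492, 0.091, 9.944], 'grip_width': 0.144, 'joints': [-0.442, 0.693, 1.221, 0.0, 1.223, -0.939]}
[0.05564073 0.0520503  0.04684146]
```

```bash
python3 -m pendant '[[[1,0,0,0,5],[1,0,0,0,10],[1,0,0,0,15],[1,0,0,0,20],[1,0,0,0,25],[1,0,0,0,30],[1,0,0,0,35],[1,0,0,0,40],[1,0,0,0,45],[1,0,0,0,50],[1,0,0,0,55],[1,0,0,0,60],[1,0,0,0,60],[1,0,0,0,60]]]' 
python3 -c "
from h import *
st();print(monitor.sense()['wrist_torque']); shot('scene','s4')"
```

```text
time_s: 6.25
eef_pos: [630.4, -169.8, 112.7]
ee_rot: [0.002, 0.717, 0.697, 0.001]
force: [-0.8, -0.9, 9.6]
grip_width: 0.14
{'time_s': 6.25, 'eef_pos': [630.425, -169.774, 112.677], 'ee_rot': [0.002, 0.717, 0.697, 0.001], 'force': [-0.841, -0.855, 9.627], 'grip_width': 0.14, 'joints': [-0.442, 0.693, 1.222, 0.0, 1.223, -1.984]}
[0.23871889 0.23353795 0.12171331]
```

View pics/s4.png

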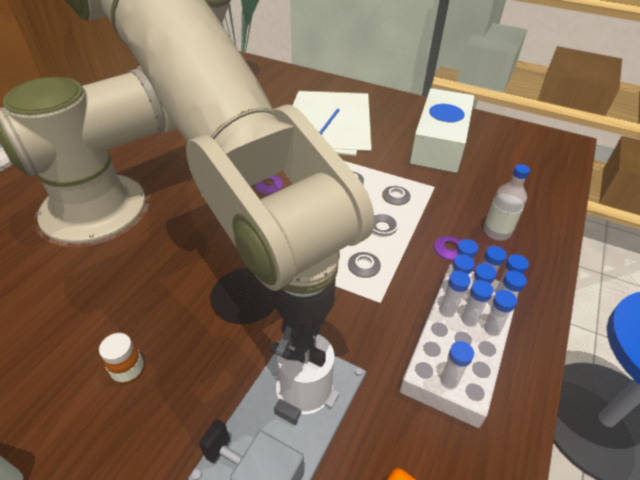

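An ear now points to +x at (333,398), clear of the lugs. Lifting.

```bash
python3 -m pendant '[[[1,0,0,0.010,0],[1,0,0,0.020,0],[1,0,0,0.030,0],[1,0,0,0.045,0],[1,0,0,0.060,0],[1,0,0,0.080,0],[1,0,0,0.100,0],[1,0,0,0.115,0],[1,0,0,0.115,0]]]' 
python3 -c "
from h import *
st();print(monitor.sense()['wrist_torque']); shot('scene','s5')"
```

```text
time_s: 7.2
eef_pos: [630.0, -169.6, 227.8]
ee_rot: [0.002, 0.717, 0.697, 0.001]
force: [0.4, -0.2, -3.4]
grip_width: 0.144
{'time_s': 7.2, 'eef_pos': [630.038, -169.598, 227.809], 'ee_rot': [0.002, 0.717, 0.697, 0.001], 'force': [0.395, -0.244, -3.356], 'grip_width': 0.144, 'joints': [-0.442, 0.605, 1.067, -0.0, 1.466, -1.983]}
[ 0.06458078 -0.01270969  0.00479561]
```

View pics/s5.png

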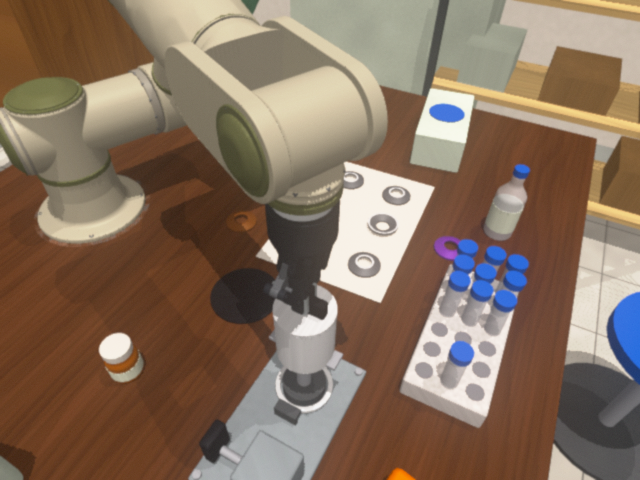

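The cover is free and held. The scene shows it above the arbor. Now to the pad.

```bash
python3 -c "
from h import *
im,D=shot('top','t5'); 
im=cv2.imread('pics/scene0.png').astype(int); mx=im.max(2); print(mx[295,245],im[295,245])
m=np.zeros((480,640),bool); m[255:335,200:290]=1
for o in cents('scene',m&(mx<55),800,9999,4): print(o)
P=cloud('top',D); print(P[195:205:3,385:420:5,2].round())
"
python3 -m pendant '[[[1,-0.19,0.1195,0,0],[1,-0.19,0.1195,0,0],[1,-0.19,0.1195,0,0],[1,-0.19,0.1195,0,0],[1,-0.19,0.1195,0,0],[1,-0.19,0.1195,0,0],[1,-0.19,0.1195,0,0],[1,-0.19,0.1195,-0.05,0],[1,-0.19,0.1195,-0.09,0],[1,-0.19,0.1195,-0.11,0],[1,-0.19,0.1195,-0.12,0],[1,-0.19,0.1195,-0.12,0],[1,-0.19,0.1195,-0.12,0]]]' 
python3 -c "
from h import *
st();print(monitor.sense()['wrist_torque']); shot('scene','s6')"
```

```text
54 [45 48 54]
([211, 272, 44, 51, 1344], [230.3, 299.9], ((424.1603088378906, -75.5982894897461), (70.90554809570312, 124.31303405761719), 51.946495056152344), ((437.63494873046875, -58.384647369384766), 62.19975662231445))
[[518. 532. 536. 541. 547. 542. 544.]
 [526. 534. 538. 545. 545. 546. 545.]
 [531. 539. 543. 547. 547. 551. 546.]
 [536. 541. 544. 547. 551. 550. 547.]]
time_s: 8.6
eef_pos: [440.4, -50.4, 106.5]
ee_rot: [0.001, 0.718, 0.696, 0.0]
force: [0.1, -0.4, -3.0]
grip_width: 0.143
{'time_s': 8.6, 'eef_pos': [440.383, -50.361, 106.546], 'ee_rot': [0.001, 0.718, 0.696, 0.0], 'force': [0.057, -0.35, -3.005], 'grip_width': 0.143, 'joints': [-0.379, 0.287, 1.895, -0.0, 0.957, -1.92]}
[-0.00235055 -0.01030259 -0.0190351 ]
```

View pics/s6.png

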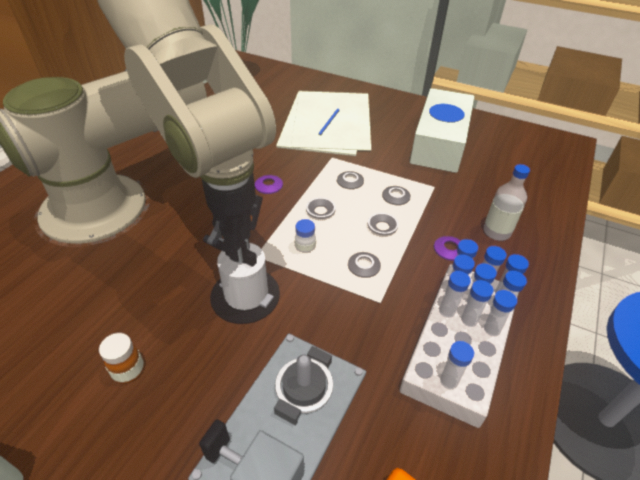

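View pics/t5.png

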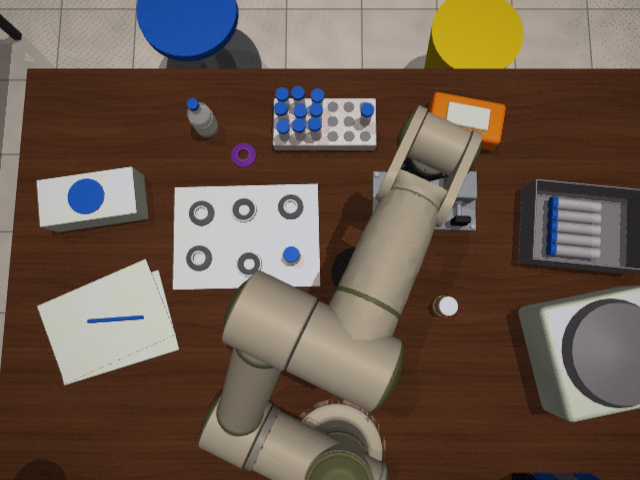

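The cover is centred over the pad at (245,290) in the scene view, and the press arbor is now exposed. I'll lower it in small steps to contact.

```bash
python3 -m pendant '[[[1,0,0,-0.002,0],[1,0,0,-0.004,0],[1,0,0,-0.005,0],[1,0,0,-0.005,0],[1,0,0,-0.005,0]]]' 
python3 -m pendant '[[[1,0,0,-0.0006,0],[1,0,0,-0.0012,0],[1,0,0,-0.0012,0]]]'
```

```text
time_s: 9.15
eef_pos: [439.7, -50.0, 101.1]
ee_rot: [0.0, 0.717, 0.697, 0.0]
force: [-0.7, -0.9, 0.0]
grip_width: 0.146
time_s: 9.45
eef_pos: [439.8, -50.3, 101.0]
ee_rot: [0.001, 0.717, 0.697, -0.0]
force: [-6.1, -1.1, 15.7]
grip_width: 0.147
```

Contact made with the cover seated at the expected height. I'll ease up a little, open, raise, and move clear for a look.

```bash
python3 -m pendant '[[[1,0,0,0.001,0],[1,0,0,0.001,0],[0.6,0,0,0.001,0],[0.4,0,0,0.001,0],[0.2,0,0,0.001,0],[-0.2,0,0,0.001,0],[-0.2,0,0,0.001,0],[-0.2,0,0,0.001,0],[-0.2,0,0,0.04,0],[-0.2,0,0,0.08,0],[-1,0,0,0.12,0],[-1,0,0,0.16,0],[-1,0,0,0.16,0]]]' 
python3 -m pendant '[[[-1,0.05,-0.15,0,-45],[-1,0.05,-0.15,0,-90],[-1,0.05,-0.15,0,-90],[-1,0.05,-0.15,0,-90],[-1,0.05,-0.15,0,-90],[-1,0.05,-0.15,0,-90],[-1,0.05,-0.15,0,-90],[-1,0.05,-0.15,0,-90],[-1,0.05,-0.15,0,-90],[-1,0.05,-0.15,0,-90],[-1,0.05,-0.15,0,-90],[-1,0.05,-0.15,0,-90]]]' 
python3 -c "
from h import *
st(); shot('scene','s7');shot('top','t7')"
```

```text
time_s: 10.75
eef_pos: [441.2, -50.5, 264.3]
ee_rot: [0.004, 0.717, 0.697, 0.002]
force: [0.1, -0.1, 0.4]
grip_width: 1.001
time_s: 11.95
eef_pos: [489.4, -199.8, 258.7]
ee_rot: [-0.0, 1.0, -0.015, -0.001]
force: [0.6, 0.6, -0.4]
grip_width: 0.998
{'time_s': 11.95, 'eef_pos': [489.393, -199.809, 258.721], 'ee_rot': [-0.0, 1.0, -0.015, -0.001], 'force': [0.567, 0.585, -0.416], 'grip_width': 0.998, 'joints': [-0.609, 0.303, 1.439, 0.0, 1.401, -0.579]}
```

View pics/s7.png

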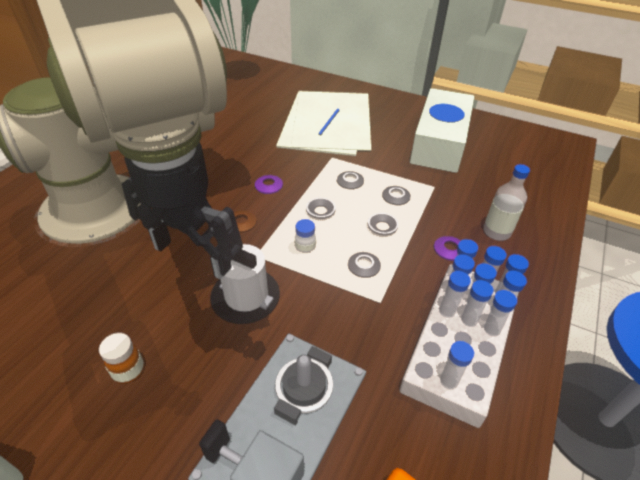

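View pics/t7.png

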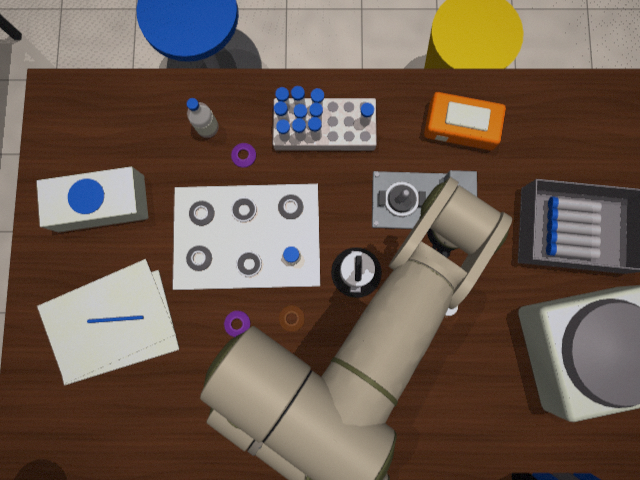

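The cover stands upright on the pad (top view (358,271)), and the seat and arbor are clear at (403,199). Next I'll measure the arbor and check the cover's centring.

```bash
python3 - <<'E'
from h import *
im=cv2.imread('pics/top0.png')
a=cv2.imread('pics/t7.png'); s=cv2.imread('pics/s7.png')
x=cv2.resize(a[170:230,370:440],(700,600),interpolation=cv2.INTER_CUBIC)
y=cv2.resize(s[345:425,265:345],(600,600),interpolation=cv2.INTER_CUBIC)
cv2.imwrite('pics/z6.png',cv2.resize(np.hstack([x,y]),(800,370)))
D=np.load('pics/t7.npy');P=cloud('top',D)
m=np.isfinite(P[...,2])&(abs(P[...,0]-630)<20)&(abs(P[...,1]+170)<20)&(P[...,2]>80)&(P[...,2]<110)
print('arbor depth pts',m.sum(),P[m].mean(0).round(1))
m=(abs(P[...,0]-440)<60)&(abs(P[...,1]+50)<60)&(P[...,2]>90)&(P[...,2]<106)
W=P[m][:,:2].astype(np.float32);print('cover top',m.sum(),P[m].mean(0).round(1),cv2.minEnclosingCircle(W))
# seat projected
print('proj tip',proj('top',[629.6,-170.1,98]),proj('scene',[629.6,-170.1,98]),'seat',proj('top',[629.6,-170.1,36]),proj('scene',[629.6,-170.1,36]))
E
```

```text
arbor depth pts 72 [ 629.1 -168.    95. ]
cover top 739 [442.7 -48.9  96.9] ((443.06317138671875, -49.0939826965332), 40.78485870361328)
proj tip (np.float64(406.17811924416236), np.float64(192.32458567182962)) (np.float64(304.09261944700296), np.float64(358.54443914688596)) seat (np.float64(402.57624865178315), np.float64(197.60918225561312)) (np.float64(304.37820610689494), np.float64(379.25799707661383))
```

View pics/z6.png

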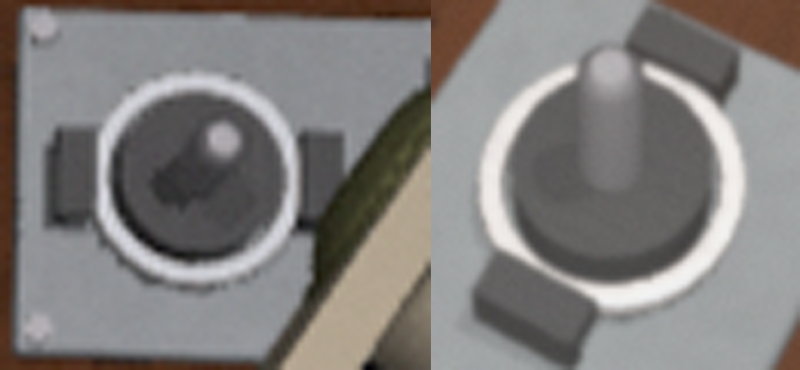

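Arbor tip: top (405.6,192.2) and scene (303.5,358.6), against projections of (406.2,192.3) and (304.1,358.5). That puts the axis at about (629.7,-169.8). For the hollow-up washers I'll use their bores.

```bash
cat > w.py <<'E'
from h import *
import sys
tag=sys.argv[1]
for n,box in (('top',(175,320,187,288)),('scene',(265,430,162,292))):
    im=cv2.imread(f'pics/{"t" if n=="top" else "s"}{tag}.png').astype(int); mx=im.max(2); sat=mx-im.min(2)
    m=np.zeros((480,640),np.uint8); x0,x1,y0,y1=box; m[y0:y1,x0:x1]=1
    d=(m&(mx<(150 if n=='top' else 175))&(sat<45)).astype(np.uint8)
    cs,h=cv2.findContours(d,cv2.RETR_CCOMP,cv2.CHAIN_APPROX_NONE)
    for i,c in enumerate(cs):
        if h[0][i][3]>=0 and cv2.contourArea(c)>25:
            o=cs[h[0][i][3]]
            W=lambda c,z: cv2.fitEllipse(np.array([ray(n,p[0,0],p[0,1],z)[:2] for p in c],np.float32))
            b=W(c,5); q=W(o,5.2); b2=W(c,14)
            print(n,'bore px',c[:,0].mean(0).round(1),'z5',np.round(b[0],1),np.round(b[1],1),'| outer',np.round(q[0],1),np.round(q[1],1),'| bore z14',np.round(b2[0],1))
E
python3 w.py 7
```

```text
top bore px [248.9 263.6] z5 [461.4 226.5] [31.1 31.6] | outer [462.3 228.1] [55.6 56.7] | bore z14 [460.6 225.1]
top bore px [197.9 257.5] z5 [477.6 359.2] [39.5 40.2] | outer [476.5 357. ] [63.5 65.7] | bore z14 [476.7 357. ]
top bore px [200.5 212.1] z5 [596.7 356.8] [39.4 40.3] | outer [595.2 354.5] [64.  65.2] | bore z14 [595.  354.6]
top bore px [243.6 209.5] z5 [604.1 243.5] [30.4 31.4] | outer [605.9 244.6] [55.1 57. ] | bore z14 [602.4 242. ]
top bore px [290.1 205.6] z5 [614.4 121.2] [39.4 40.1] | outer [612.2 120.9] [63.5 65.1] | bore z14 [612.6 120.6]
scene bore px [364.2 261.4] z5 [608.6 126. ] [39.9 42.7] | outer [610.7 118.4] [63.3 65.9] | bore z14 [611.  118.2]
scene bore px [382.2 225.7] z5 [602.9 240.3] [30.2 30.8] | outer [600.6 249.4] [52.3 56.1] | bore z14 [605.4 231. ]
scene bore px [320.1 209.8] z5 [460.3 224. ] [30.3 30.8] | outer [456.6 232.8] [53.1 55.7] | bore z14 [464.7 214.9]
scene bore px [396.5 191.5] z5 [591.6 360.8] [39.  40.6] | outer [593.2 351.7] [63.5 65.6] | bore z14 [594.3 350. ]
```

Averaged positions: crown-up A(611.6,119.5), B(594.3,353.0), C(475.7,355.8), hollow-up D(603.5,241.9), E(460.8,225.3). First pick is A.

```bash
python3 -m pendant '[[[-1,0.122,0.3194,0,0],[-1,0.122,0.3194,0,0],[-1,0.122,0.3194,0,0],[-1,0.122,0.3194,0,0],[-1,0.122,0.3194,0,0],[-1,0.122,0.3194,0,0],[-1,0.122,0.3194,0,0],[-1,0.122,0.3194,-0.05,0],[-1,0.122,0.3194,-0.1,0],[-1,0.122,0.3194,-0.15,0],[-1,0.122,0.3194,-0.19,0],[-1,0.122,0.3194,-0.22,0],[-1,0.122,0.3194,-0.22,0],[-1,0.122,0.3194,-0.22,0]]]' 40
python3 -c "
from h import *
st(); shot('scene','s8')
im=cv2.imread('pics/s8.png'); cv2.imwrite('pics/z8.png',cv2.resize(im[160:310,260:440],(720,600),interpolation=cv2.INTER_CUBIC))"
```

```text
time_s: 13.45
eef_pos: [612.0, 119.5, 40.4]
ee_rot: [-0.0, 1.0, -0.014, 0.0]
force: [0.4, 1.2, 1.2]
grip_width: 1.0
{'time_s': 13.45, 'eef_pos': [611.967, 119.475, 40.4], 'ee_rot': [-0.0, 1.0, -0.014, 0.0], 'force': [0.449, 1.237, 1.209], 'grip_width': 1.0, 'joints': [0.005, 0.721, 1.382, -0.0, 1.038, 0.034]}
```

View pics/z8.png

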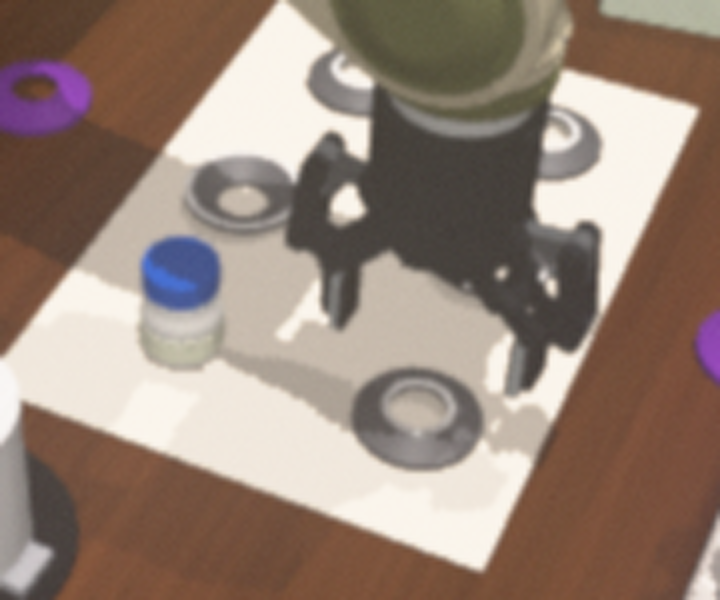

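The open fingers straddle washer A, at (418,415) in the zoom, clear of the pot. I'll descend and close gently.

```bash
python3 -m pendant '[[[-1,0,0,-0.02,0],[-1,0,0,-0.035,0],[-1,0,0,-0.0415,0],[-1,0,0,-0.0415,0],[-0.8,0,0,-0.0415,0],[-0.7,0,0,-0.0415,0],[-0.6,0,0,-0.0415,0],[-0.5,0,0,-0.0415,0],[-0.45,0,0,-0.0415,0],[-0.4,0,0,-0.0415,0],[-0.4,0,0,-0.0415,0],[-0.4,0,0,-0.0415,0]]]' 40
python3 -c "
from h import *
st(); shot('scene','s9')
im=cv2.imread('pics/s9.png'); cv2.imwrite('pics/z9.png',cv2.resize(im[210:310,300:420],(720,600),interpolation=cv2.INTER_CUBIC))"
```

```text
time_s: 14.7
eef_pos: [611.7, 119.5, -0.8]
ee_rot: [-0.0, 1.0, -0.015, 0.0]
force: [-4.3, -0.5, 9.3]
grip_width: 0.718
{'time_s': 14.7, 'eef_pos': [611.667, 119.54, -0.752], 'ee_rot': [-0.0, 1.0, -0.015, 0.0], 'force': [-4.279, -0.524, 9.261], 'grip_width': 0.718, 'joints': [0.005, 0.779, 1.4, 0.0, 0.962, 0.035]}
```

View pics/z9.png

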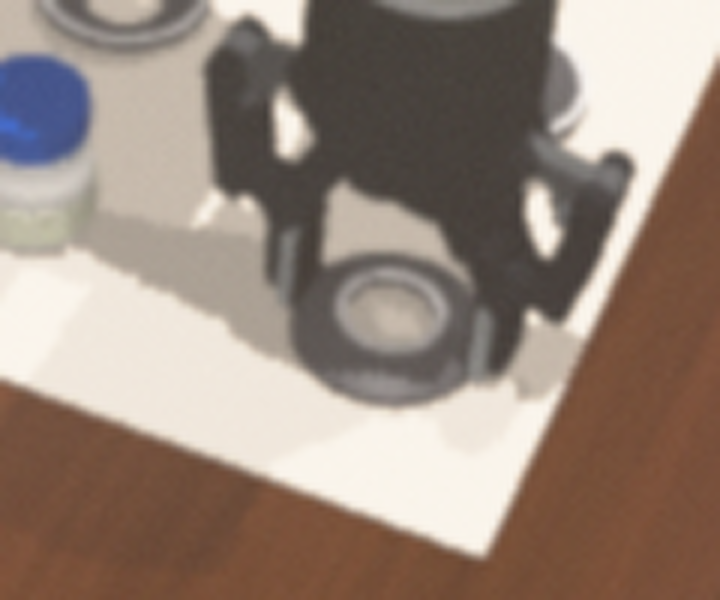

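```bash
python3 -m pendant '[[[-0.2,0,0,0,0],[-0.2,0,0,0,0],[0,0,0,0,0],[0,0,0,0,0]]]' 40
python3 -m pendant '[[[0,0,0,0.005,0],[0,0,0,0.01,0],[0,0,0,0.01,0]]]' 40
python3 -c "
from h import *
st(); shot('scene','s10')
im=cv2.imread('pics/s10.png'); cv2.imwrite('pics/z10.png',cv2.resize(im[210:310,300:420],(720,600),interpolation=cv2.INTER_CUBIC))"
```

```text
time_s: 15.15
eef_pos: [611.6, 119.5, -0.8]
ee_rot: [0.0, 1.0, -0.015, 0.0]
force: [-3.9, 0.5, 8.4]
grip_width: 0.714
time_s: 15.45
eef_pos: [612.0, 119.5, 8.9]
ee_rot: [-0.0, 1.0, -0.015, 0.001]
force: [0.3, 0.3, -1.9]
grip_width: 0.709
{'time_s': 15.45, 'eef_pos': [612.01, 119.493, 8.905], 'ee_rot': [-0.0, 1.0, -0.015, 0.001], 'force': [0.281, 0.339, -1.898], 'grip_width': 0.709, 'joints': [0.005, 0.765, 1.397, -0.0, 0.979, 0.035]}
```

View pics/z10.png

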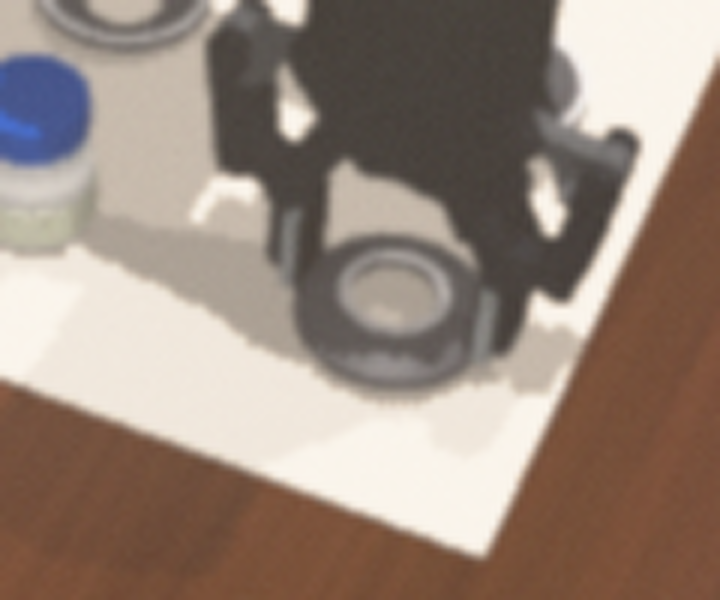

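Washer A is held level. Contact with the sheet showed the fingertips sit about 4 mm behind the TCP at this opening. I'll carry it above the arbor.

```bash
python3 -m pendant '[[[0,0,0,0.04,0],[0,0,0,0.08,0],[0,0,0,0.12,0],[0,0.003,-0.04,0.14,0],[0,0.006,-0.08,0.14,0],[0,0.01,-0.12,0.14,0],[0,0.012,-0.16,0.14,0],[0,0.014,-0.2,0.14,0],[0,0.016,-0.24,0.14,0],[0,0.018,-0.27,0.14,0],[0,0.018,-0.2892,0.14,0],[0,0.018,-0.2892,0.12,0],[0,0.018,-0.2892,0.10,0],[0,0.018,-0.2892,0.10,0],[0,0.018,-0.2892,0.10,0]]]' 40
python3 -c "
from h import *
st(); shot('scene','s11')
im=cv2.imread('pics/s11.png'); cv2.imwrite('pics/z11.png',cv2.resize(im[310:430,240:384],(720,600),interpolation=cv2.INTER_CUBIC))"
```

```text
time_s: 17.0
eef_pos: [629.7, -169.3, 108.5]
ee_rot: [-0.0, 1.0, -0.015, -0.0]
force: [0.1, 0.7, -0.6]
grip_width: 0.713
{'time_s': 17.0, 'eef_pos': [629.687, -169.327, 108.48], 'ee_rot': [-0.0, 1.0, -0.015, -0.0], 'force': [0.081, 0.691, -0.616], 'grip_width': 0.713, 'joints': [-0.442, 0.698, 1.225, 0.0, 1.218, -0.413]}
```

View pics/z11.png

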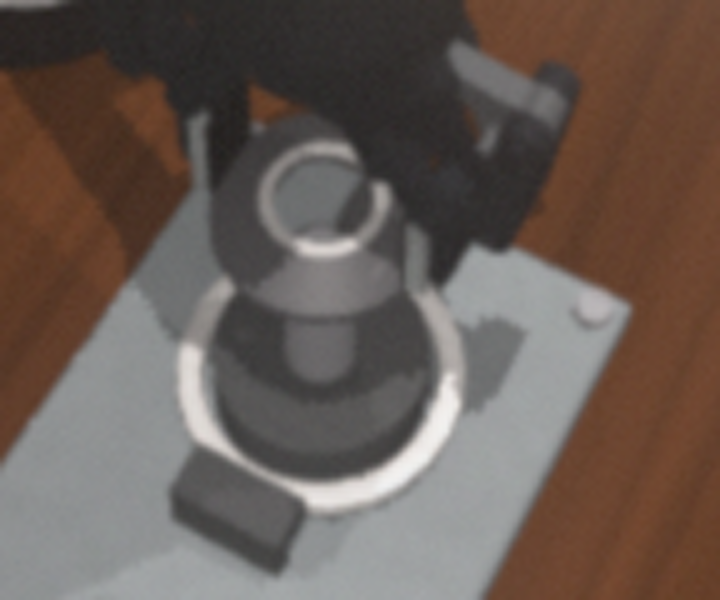

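The bore lines up over the arbor. Lowering in two stages with a force check.

```bash
python3 -m pendant '[[[0,0,0,-0.01,0],[0,0,0,-0.02,0],[0,0,0,-0.03,0],[0,0,0,-0.04,0],[0,0,0,-0.05,0],[0,0,0,-0.05,0]]]' 40
python3 -m pendant '[[[0,0,0,-0.01,0],[0,0,0,-0.02,0],[0,0,0,-0.0245,0],[0,0,0,-0.0245,0],[0,0,0,-0.0245,0]]]' 40
```

```text
time_s: 17.65
eef_pos: [628.8, -169.4, 56.1]
ee_rot: [-0.001, 1.0, -0.015, -0.001]
force: [0.8, 0.8, -1.0]
grip_width: 0.711
time_s: 18.15
eef_pos: [629.6, -169.7, 33.6]
ee_rot: [0.0, 1.0, -0.015, 0.0]
force: [0.7, 0.4, -0.7]
grip_width: 0.713
```

```bash
python3 -m pendant '[[[0,0,0,-0.0008,0],[0,0,0,-0.0008,0],[-0.5,0,0,-0.0008,0],[-0.7,0,0,-0.0008,0],[-0.9,0,0,-0.0008,0],[-1,0,0,-0.0008,0],[-1,0,0,-0.0008,0],[-1,0,0,0.02,0],[-1,0,0,0.06,0],[-1,0,0,0.10,0],[-1,0,0,0.14,0],[-1,0,0,0.14,0]]]' 40
python3 -c "
from h import *
st(); shot('scene','s12')
im=cv2.imread('pics/s12.png'); cv2.imwrite('pics/z12.png',cv2.resize(im[310:430,240:384],(720,600),interpolation=cv2.INTER_CUBIC))"
```

```text
time_s: 19.35
eef_pos: [631.5, -170.6, 180.0]
ee_rot: [0.002, 1.0, -0.015, 0.005]
force: [0.2, 0.8, 0.3]
grip_width: 1.002
{'time_s': 19.35, 'eef_pos': [631.536, -170.586, 180.019], 'ee_rot': [0.002, 1.0, -0.015, 0.005], 'force': [0.211, 0.811, 0.342], 'grip_width': 1.002, 'joints': [-0.443, 0.634, 1.143, -0.0, 1.354, -0.413]}
```

View pics/z12.png

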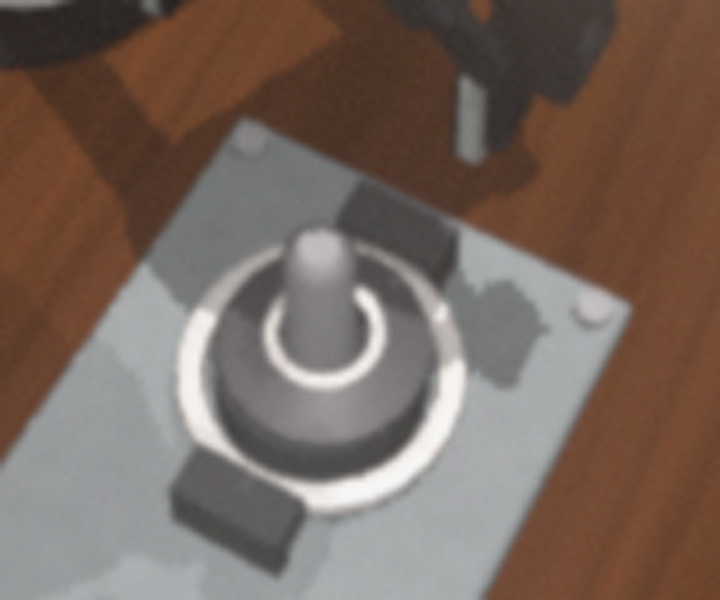

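View pics/s12.png

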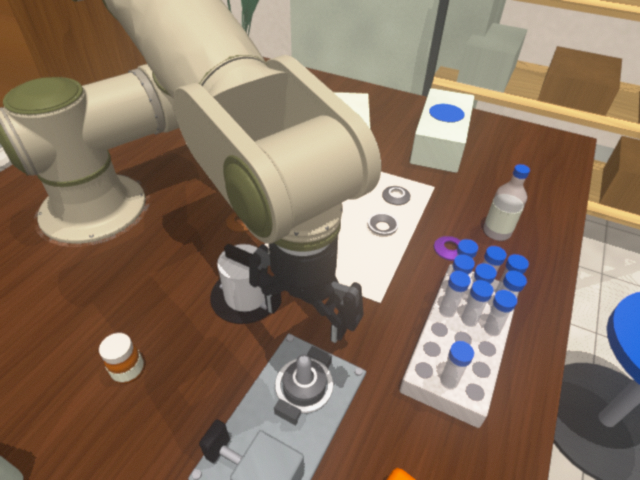

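Washer 1 is home, crown up, about 2 mm off-centre to image right and well inside the clearance. Next I'll look at the sheet from above before the second pick.

```bash
python3 -c "
from h import *
shot('top','t12')"; cp pics/s12.png pics/s12b.png; python3 w.py 12
```

```text
top bore px [248.9 263.5] z5 [461.7 226.6] [30.7 31.2] | outer [436.3 161.2] [ 86.7 217.7] | bore z14 [460.9 225.3]
top bore px [197.9 257.5] z5 [477.6 359.4] [39.  40.1] | outer [476.6 357. ] [63.7 65.7] | bore z14 [476.7 357.2]
top bore px [200.5 212.1] z5 [596.8 356.8] [39.5 40. ] | outer [595.2 354.5] [64.  65.2] | bore z14 [595.1 354.7]
top bore px [243.6 209.5] z5 [604.  243.3] [30.5 31. ] | outer [605.9 244.6] [55.1 57. ] | bore z14 [602.3 241.9]
scene bore px [382.3 225.8] z5 [603.2 240.2] [30.7 31.9] | outer [600.4 249.3] [51.8 55.2] | bore z14 [605.7 230.9]
scene bore px [322.9 227.2] z5 [492.2 177.9] [19.4 88.3] | outer [486.9 187.9] [268.8 422.6] | bore z14 [496.2 169.4]
```

View pics/t12.png

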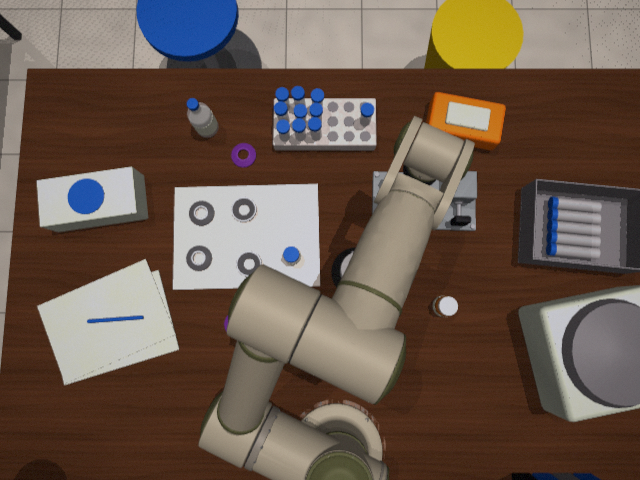

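No washer has moved, so I'll pick D, the hollow-up washer at (603.5,241.8).

```bash
python3 -m pendant '[[[-1,-0.0261,0.4115,0,0],[-1,-0.0261,0.4115,0,0],[-1,-0.0261,0.4115,0,0],[-1,-0.0261,0.4115,0,0],[-1,-0.0261,0.4115,0,0],[-1,-0.0261,0.4115,0,0],[-1,-0.0261,0.4115,0,0],[-1,-0.0261,0.4115,0,0],[-1,-0.0261,0.4115,0,0],[-1,-0.0261,0.4115,-0.04,0],[-1,-0.0261,0.4115,-0.08,0],[-1,-0.0261,0.4115,-0.12,0],[-1,-0.0261,0.4115,-0.14,0],[-1,-0.0261,0.4115,-0.14,0],[-1,-0.0261,0.4115,-0.14,0]]]' 40
python3 -m pendant '[[[-1,0,0,-0.015,0],[-1,0,0,-0.0306,0],[-1,0,0,-0.0306,0],[-0.8,0,0,-0.0306,0],[-0.6,0,0,-0.0306,0],[-0.4,0,0,-0.0306,0],[-0.2,0,0,-0.0306,0],[0,0,0,-0.0306,0],[0,0,0,-0.0306,0],[0,0,0,-0.0306,0]]]' 40
python3 -m pendant '[[[0,0,0,0.01,0],[0,0,0,0.03,0],[0,0,0,0.03,0]]]' 40
python3 -c "
from h import *
st(); shot('scene','s13')
im=cv2.imread('pics/s13.png'); cv2.imwrite('pics/z13.png',cv2.resize(im[160:280,300:444],(720,600),interpolation=cv2.INTER_CUBIC))"
```

```text
time_s: 20.95
eef_pos: [603.6, 241.4, 33.6]
ee_rot: [0.0, 1.0, -0.015, -0.0]
force: [0.3, 0.0, 1.6]
grip_width: 1.002
time_s: 21.95
eef_pos: [604.0, 241.9, 4.2]
ee_rot: [-0.0, 1.0, -0.015, 0.001]
force: [-0.4, 0.5, 6.1]
grip_width: 0.718
time_s: 22.25
eef_pos: [604.9, 242.1, 35.9]
ee_rot: [-0.001, 1.0, -0.015, 0.002]
force: [0.3, 0.5, -0.4]
grip_width: 0.719
{'time_s': 22.25, 'eef_pos': [604.875, 242.148, 35.919], 'ee_rot': [-0.001, 1.0, -0.015, 0.002], 'force': [0.325, 0.503, -0.379], 'grip_width': 0.719, 'joints': [0.201, 0.778, 1.286, 0.0, 1.073, 0.231]}
```

View pics/z13.png

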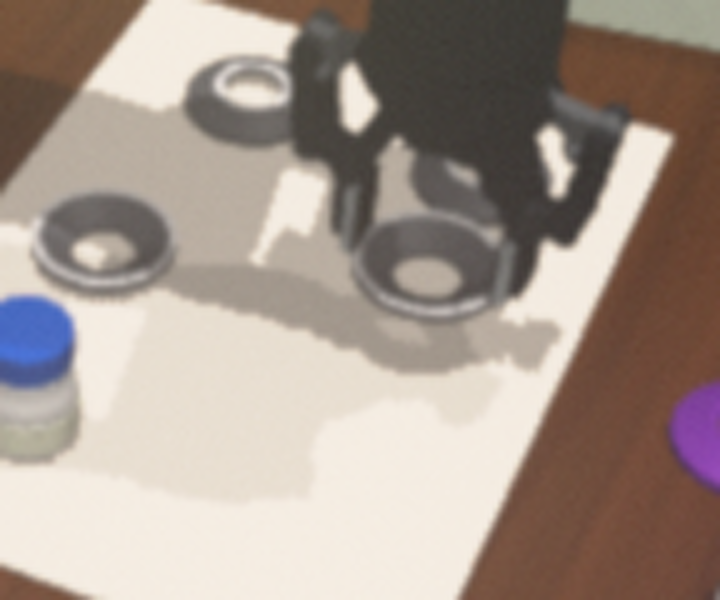

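Washer D is held level, hollow up. Carrying it to the arbor.

```bash
python3 -m pendant '[[[0,0,0,0.04,0],[0,0,0,0.08,0],[0,0.002,-0.04,0.10,0],[0,0.005,-0.08,0.10,0],[0,0.008,-0.12,0.10,0],[0,0.01,-0.16,0.10,0],[0,0.012,-0.2,0.10,0],[0,0.015,-0.24,0.10,0],[0,0.018,-0.28,0.10,0],[0,0.02,-0.32,0.10,0],[0,0.022,-0.36,0.10,0],[0,0.024,-0.39,0.10,0],[0,0.0257,-0.412,0.10,0],[0,0.0257,-0.412,0.085,0],[0,0.0257,-0.412,0.08,0],[0,0.0257,-0.412,0.08,0]]]' 40
python3 -c "
from h import *
st(); shot('scene','s14')
im=cv2.imread('pics/s14.png'); cv2.imwrite('pics/z14.png',cv2.resize(im[310:430,240:384],(720,600),interpolation=cv2.INTER_CUBIC))"
```

```text
time_s: 23.9
eef_pos: [628.5, -169.6, 111.5]
ee_rot: [-0.001, 1.0, -0.015, -0.001]
force: [0.2, 0.1, -0.5]
grip_width: 0.713
{'time_s': 23.9, 'eef_pos': [628.521, -169.589, 111.486], 'ee_rot': [-0.001, 1.0, -0.015, -0.001], 'force': [0.23, 0.105, -0.506], 'grip_width': 0.713, 'joints': [-0.443, 0.694, 1.224, 0.0, 1.227, -0.414]}
```

View pics/z14.png

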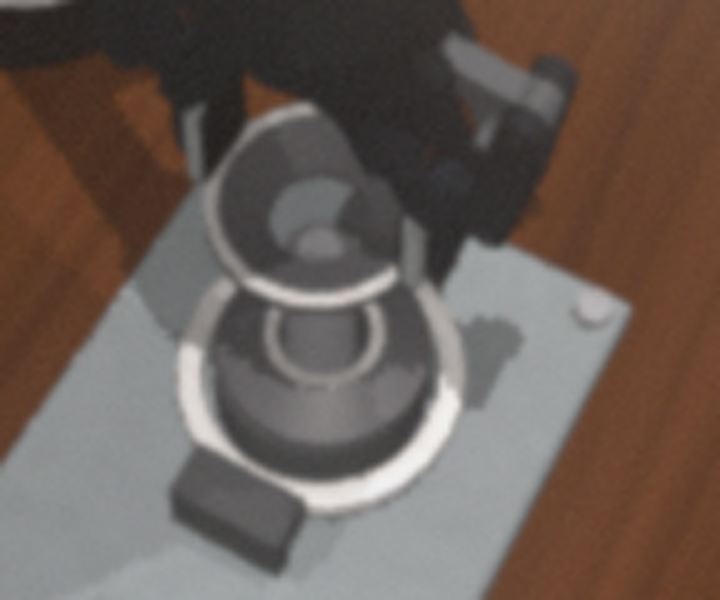

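The bore is centred on the arbor. Lowering.

```bash
python3 -m pendant '[[[0,0,0,-0.01,0],[0,0,0,-0.02,0],[0,0,0,-0.03,0],[0,0,0,-0.04,0],[0,0,0,-0.055,0],[0,0,0,-0.06,0],[0,0,0,-0.06,0]]]' 40
python3 -m pendant '[[[0,0,0,-0.003,0],[0,0,0,-0.005,0],[0,0,0,-0.005,0]]]' 40
```

```text
time_s: 24.65
eef_pos: [628.7, -170.0, 51.8]
ee_rot: [-0.0, 1.0, -0.015, -0.001]
force: [0.6, -0.1, -1.2]
grip_width: 0.713
time_s: 24.95
eef_pos: [629.3, -170.3, 48.3]
ee_rot: [0.0, 1.0, -0.015, 0.0]
force: [-0.1, 0.3, -1.3]
grip_width: 0.708
```

```bash
python3 -m pendant '[[[0,0,0,-0.001,0],[0,0,0,-0.001,0]]]' 40
python3 -m pendant '[[[0,0,0,-0.001,0],[0,0,0,-0.001,0]]]' 40
```

```text
time_s: 25.15
eef_pos: [629.4, -170.4, 48.1]
ee_rot: [0.0, 1.0, -0.015, 0.0]
force: [-2.6, 1.0, 6.1]
grip_width: 0.712
time_s: 25.35
eef_pos: [629.4, -170.3, 48.1]
ee_rot: [0.0, 1.0, -0.015, 0.0]
force: [-6.3, 2.7, 13.2]
grip_width: 0.71
```

Contact at the expected height. I'll ease up, release and rise.

```bash
python3 -m pendant '[[[0,0,0,0.0015,0],[-0.5,0,0,0.0015,0],[-0.7,0,0,0.0015,0],[-0.9,0,0,0.0015,0],[-1,0,0,0.0015,0],[-1,0,0,0.0015,0],[-1,0,0,0.02,0],[-1,0,0,0.06,0],[-1,0,0,0.10,0],[-1,0,0,0.128,0],[-1,0,0,0.128,0]]]' 40
python3 -c "
from h import *
st(); shot('scene','s15');shot('top','t15')
im=cv2.imread('pics/s15.png'); cv2.imwrite('pics/z15.png',cv2.resize(im[310:430,240:384],(720,600),interpolation=cv2.INTER_CUBIC))"; python3 w.py 15
```

```text
time_s: 26.45
eef_pos: [630.6, -170.8, 178.7]
ee_rot: [0.002, 1.0, -0.015, 0.004]
force: [0.8, -0.2, 0.5]
grip_width: 1.002
{'time_s': 26.45, 'eef_pos': [630.64, -170.826, 178.736], 'ee_rot': [0.002, 1.0, -0.015, 0.004], 'force': [0.789, -0.225, 0.528], 'grip_width': 1.002, 'joints': [-0.443, 0.634, 1.146, -0.0, 1.353, -0.414]}
top bore px [248.9 263.5] z5 [461.8 226.5] [30.5 31.3] | outer [434.4 168.4] [ 84.  208.3] | bore z14 [461.  225.2]
top bore px [197.9 257.5] z5 [477.6 359.4] [39.  40.1] | outer [476.5 357. ] [63.5 65.7] | bore z14 [476.7 357.2]
top bore px [200.5 212.1] z5 [596.9 356.8] [39.1 40.1] | outer [595.2 354.5] [64.  65.2] | bore z14 [595.2 354.6]
scene bore px [322.6 228.3] z5 [492.6 173.6] [19.1 85.4] | outer [488.4 187.1] [263.6 422.5] | bore z14 [496.6 165.2]
```

View pics/z15.png

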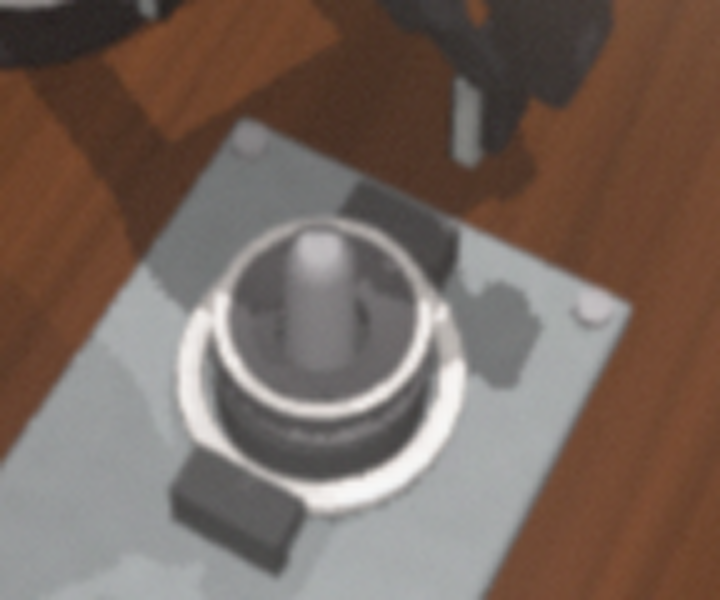

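View pics/t15.png

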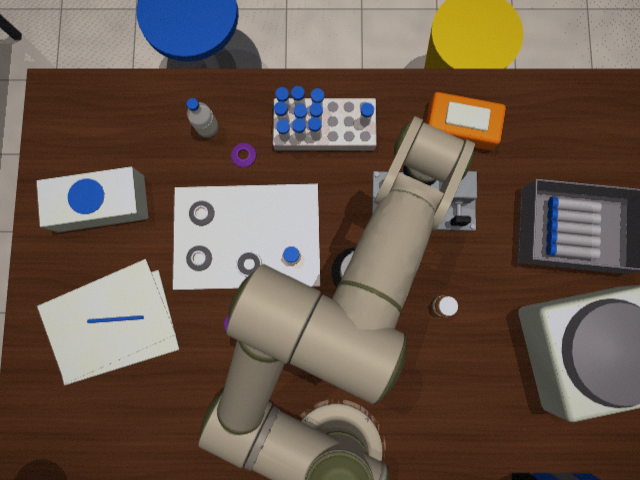

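The second washer is level on the first, hollow up. The remaining three (top view (201,212), (199,258), (249,263)) have not moved. Next is B, crown up.

```bash
python3 -m pendant '[[[-1,-0.0349,0.5233,0,0],[-1,-0.0349,0.5233,0,0],[-1,-0.0349,0.5233,0,0],[-1,-0.0349,0.5233,0,0],[-1,-0.0349,0.5233,0,0],[-1,-0.0349,0.5233,0,0],[-1,-0.0349,0.5233,0,0],[-1,-0.0349,0.5233,0,0],[-1,-0.0349,0.5233,0,0],[-1,-0.0349,0.5233,0,0],[-1,-0.0349,0.5233,0,0],[-1,-0.0349,0.5233,-0.04,0],[-1,-0.0349,0.5233,-0.08,0],[-1,-0.0349,0.5233,-0.12,0],[-1,-0.0349,0.5233,-0.14,0],[-1,-0.0349,0.5233,-0.14,0],[-1,-0.0349,0.5233,-0.14,0]]]' 40
python3 -m pendant '[[[-1,0,0,-0.02,0],[-1,0,0,-0.0345,0],[-1,0,0,-0.0345,0],[-0.8,0,0,-0.0345,0],[-0.6,0,0,-0.0345,0],[-0.4,0,0,-0.0345,0],[-0.4,0,0,-0.0345,0],[-0.3,0,0,-0.0345,0],[0,0,0,-0.0345,0],[0,0,0,-0.0345,0]]]' 40
python3 -m pendant '[[[0,0,0,0.01,0],[0,0,0,0.03,0],[0,0,0,0.03,0]]]' 40
python3 -c "
from h import *
st(); shot('scene','s16')
im=cv2.imread('pics/s16.png'); cv2.imwrite('pics/z16.png',cv2.resize(im[130:250,320:464],(720,600),interpolation=cv2.INTER_CUBIC))"
```

```text
time_s: 28.25
eef_pos: [594.2, 353.0, 33.8]
ee_rot: [0.0, 1.0, -0.015, -0.0]
force: [0.3, 0.7, 1.3]
grip_width: 1.003
time_s: 29.25
eef_pos: [596.9, 354.1, 5.2]
ee_rot: [-0.002, 1.0, -0.015, 0.004]
force: [-1.4, -1.4, 25.0]
grip_width: 0.651
time_s: 29.55
eef_pos: [595.9, 353.7, 33.0]
ee_rot: [-0.001, 1.0, -0.015, 0.003]
force: [0.2, -0.4, 0.5]
grip_width: 0.5
{'time_s': 29.55, 'eef_pos': [595.866, 353.737, 33.004], 'ee_rot': [-0.001, 1.0, -0.015, 0.003], 'force': [0.212, -0.393, 0.486], 'grip_width': 0.5, 'joints': [0.367, 0.866, 1.124, 0.0, 1.146, 0.397]}
```

View pics/z16.png

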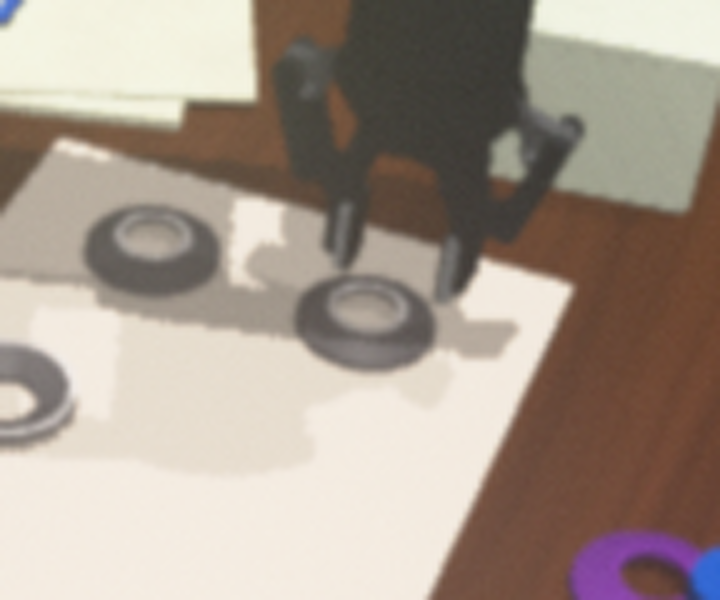

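The fingers rode up the cone and missed. I went too shallow. I'll open, remeasure and go deeper.

```bash
python3 -m pendant '[[[-1,0,0,0.03,0],[-1,0,0,0.03,0],[-1,0,0,0.03,0],[-1,0,0,0.03,0],[-1,0,0,0.03,0],[-1,0,0,0.03,0]]]' 40
python3 -c "
from h import *
st(); shot('scene','s17');shot('top','t17')
im=cv2.imread('pics/s17.png'); cv2.imwrite('pics/z17.png',cv2.resize(im[130:250,320:464],(720,600),interpolation=cv2.INTER_CUBIC))"; python3 w.py 17
```

```text
time_s: 30.2
eef_pos: [594.0, 353.0, 58.6]
ee_rot: [0.0, 1.0, -0.015, -0.001]
force: [0.4, 0.2, 0.0]
grip_width: 0.998
{'time_s': 30.2, 'eef_pos': [593.955, 352.957, 58.619], 'ee_rot': [0.0, 1.0, -0.015, -0.001], 'force': [0.408, 0.222, 0.037], 'grip_width': 0.998, 'joints': [0.367, 0.836, 1.109, 0.0, 1.198, 0.397]}
top bore px [249.  263.6] z5 [461.3 226.3] [31.3 31.9] | outer [462.2 227.8] [55.5 56. ] | bore z14 [460.5 225. ]
scene bore px [320.5 209.9] z5 [461.2 223.9] [28.9 29.2] | outer [459.  226.9] [58.8 68.8] | bore z14 [465.6 214.8]
scene bore px [392.  192.9] z5 [583.2 354.9] [15.4 19.4] | outer [524.7 353.3] [ 79.5 200.8] | bore z14 [586.  344.2]
scene bore px [349.  178.6] z5 [471.9 357. ] [17.8 23.3] | outer [524.7 353.3] [ 79.5 200.8] | bore z14 [476.1 346.2]
```

View pics/z17.png

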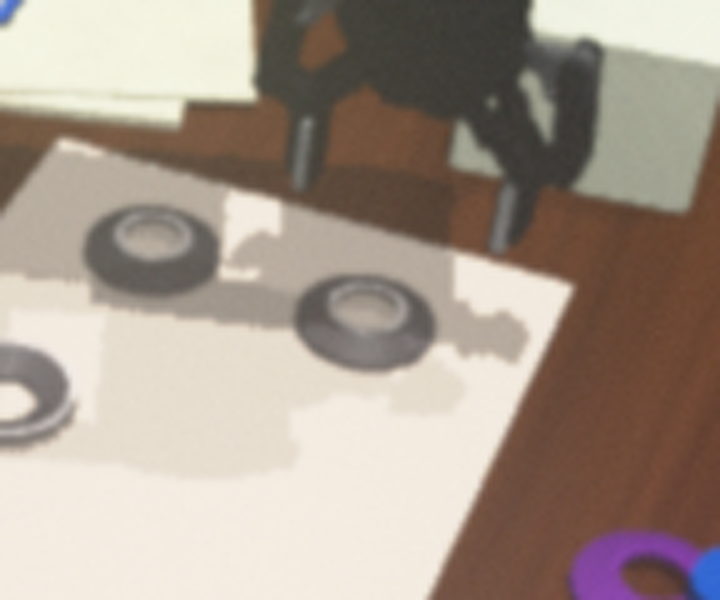

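```bash
python3 - <<'E'
from h import *
def crown(n,tag,x0,x1,y0,y1):
    im=cv2.imread(f'pics/{tag}.png').astype(int); mx=im.max(2); sat=mx-im.min(2)
    for th in (120,135,150):
        m=np.zeros((480,640),np.uint8); m[y0:y1,x0:x1]=((mx<th)&(sat<45))[y0:y1,x0:x1]
        cs,_=cv2.findContours(m,cv2.RETR_EXTERNAL,cv2.CHAIN_APPROX_NONE); c=max(cs,key=len)
        W=np.array([ray(n,p[0,0],p[0,1],5.2)[:2] for p in c],np.float32)
        print(n,th,cv2.boundingRect(c),np.round(cv2.minEnclosingCircle(W)[0],1),np.round(cv2.minEnclosingCircle(W)[1],1),np.round(cv2.minAreaRect(W)[0],1),np.round(cv2.fitEllipse(W)[:2],1).tolist())
crown('scene','s0' if 0 else 'scene0',376,414,180,210)
crown('scene','s17',376,410,181,208)
t=cv2.imread('pics/t17.png'); cv2.imwrite('pics/z18.png',cv2.resize(t[180:290,170:330],(800,550),interpolation=cv2.INTER_CUBIC))
E
```

```text
Traceback (most recent call last):
ValueError: max() iterable argument is empty
```

```bash
python3 - <<'E'
from h import *
im=cv2.imread('pics/s17.png').astype(int); mx=im.max(2); sat=mx-im.min(2)
for th in (90,100,110,120):
    y0,y1,x0,x1=181,208,376,411
    m=np.zeros((480,640),np.uint8); m[y0:y1,x0:x1]=((mx<th)&(sat<45))[y0:y1,x0:x1]
    cs,_=cv2.findContours(m,cv2.RETR_EXTERNAL,cv2.CHAIN_APPROX_NONE)
    if not cs: print(th,'none'); continue
    c=max(cs,key=len); W=np.array([ray('scene',p[0,0],p[0,1],5.2)[:2] for p in c],np.float32)
    print(th,cv2.boundingRect(c),np.round(cv2.minEnclosingCircle(W)[0],1),round(cv2.minEnclosingCircle(W)[1],1))
print(ray('scene',392.8,194.2,5.2).round(1),ray('scene',396,194.7,5.2).round(1))
t=cv2.imread('pics/t17.png'); cv2.imwrite('pics/z18.png',cv2.resize(t[180:290,170:330],(800,550),interpolation=cv2.INTER_CUBIC))
E
```

```text
90 none
100 (380, 187, 5, 8) [559.  352.1] 14.3
110 (379, 186, 9, 10) [562.1 353.9] 19.5
120 (379, 186, 10, 16) [573.2 347.6] 27.8
[586.3 351.1   5.2] [593.6 352.9   5.2]
```

View pics/z18.png

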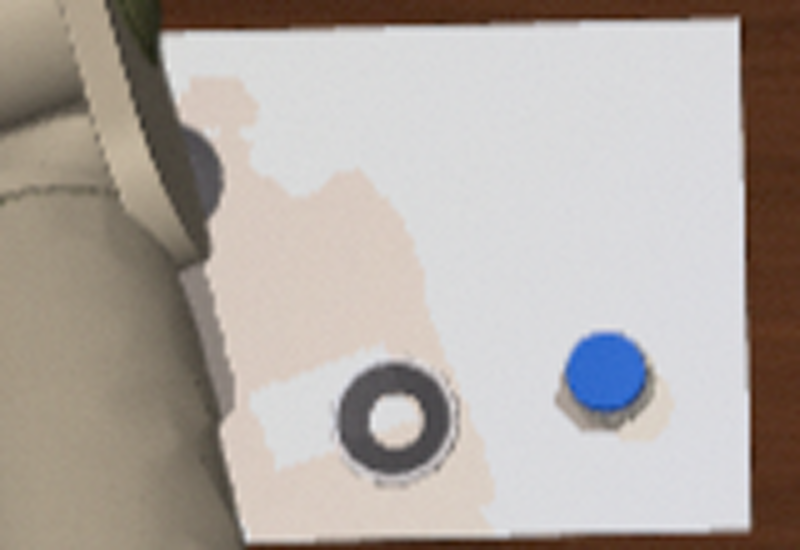

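The arm is blocking the view of B, so I'll move aside for a clean measurement.

```bash
python3 -m pendant '[[[-1,0,-0.3,0.1,0],[-1,0,-0.3,0.1,0],[-1,0,-0.3,0.1,0],[-1,0,-0.3,0.1,0],[-1,0,-0.3,0.1,0],[-1,0,-0.3,0.1,0],[-1,0,-0.3,0.1,0],[-1,0,-0.3,0.1,0],[-1,0,-0.3,0.1,0]]]' 40
python3 -c "
from h import *
st(); shot('scene','s19');shot('top','t19')
"; python3 w.py 19
```

```text
time_s: 31.2
eef_pos: [594.1, 53.9, 159.0]
ee_rot: [-0.0, 1.0, -0.015, -0.0]
force: [-1.0, 0.4, 0.1]
grip_width: 0.999
{'time_s': 31.2, 'eef_pos': [594.064, 53.876, 159.008], 'ee_rot': [-0.0, 1.0, -0.015, -0.0], 'force': [-1.029, 0.39, 0.119], 'grip_width': 0.999, 'joints': [-0.106, 0.53, 1.371, 0.0, 1.241, -0.077]}
top bore px [248.9 263.6] z5 [461.3 226.4] [31.  31.9] | outer [461.8 223.9] [55.4 66.8] | bore z14 [460.5 225.1]
top bore px [198.  257.5] z5 [477.6 359. ] [39.6 40.3] | outer [476.5 357.1] [63.4 65.6] | bore z14 [476.7 356.8]
top bore px [200.5 215.1] z5 [588.6 356.3] [39.6 40.7] | outer [587.  354.1] [63.9 65.3] | bore z14 [587.  354.1]
scene bore px [316.6 210.8] z5 [454.6 217.2] [13.1 24.4] | outer [494.7 279.8] [221.  346.2] | bore z14 [459.1 208.3]
scene bore px [398.7 192. ] z5 [596.1 365.2] [13.6 37.3] | outer [494.7 279.8] [221.  346.2] | bore z14 [598.7 354.4]
scene bore px [323.5 177.1] z5 [414.7 333.7] [24. 58.] | outer [494.7 279.8] [221.  346.2] | bore z14 [419.7 323.2]
```

View pics/s19.png

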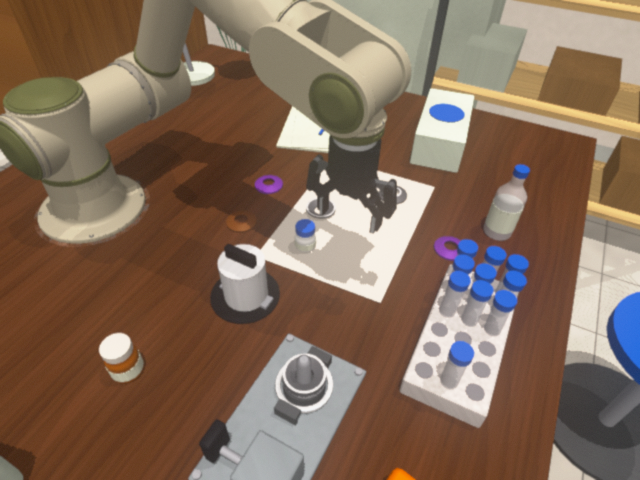

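Top view puts B now at (586.1,352.8). I'll re-grip with the TCP at about -2.4.

```bash
python3 -m pendant '[[[-1,-0.0082,0.2997,0,0],[-1,-0.0082,0.2997,0,0],[-1,-0.0082,0.2997,0,0],[-1,-0.0082,0.2997,0,0],[-1,-0.0082,0.2997,0,0],[-1,-0.0082,0.2997,0,0],[-1,-0.0082,0.2997,-0.04,0],[-1,-0.0082,0.2997,-0.08,0],[-1,-0.0082,0.2997,-0.12,0],[-1,-0.0082,0.2997,-0.14,0],[-1,-0.0082,0.2997,-0.155,0],[-1,-0.0082,0.2997,-0.1619,0],[-1,-0.0082,0.2997,-0.1619,0],[-1,-0.0082,0.2997,-0.1619,0]]]' 40
python3 -m pendant '[[[-0.8,0,0,0,0],[-0.7,0,0,0,0],[-0.6,0,0,0,0],[-0.5,0,0,0,0],[-0.45,0,0,0,0],[-0.4,0,0,0,0],[-0.4,0,0,0,0]]]' 40
```

```text
time_s: 32.7
eef_pos: [586.6, 353.3, -1.1]
ee_rot: [-0.0, 1.0, -0.015, 0.001]
force: [0.1, -0.6, 0.2]
grip_width: 1.002
time_s: 33.4
eef_pos: [586.3, 352.9, -1.1]
ee_rot: [-0.0, 1.0, -0.015, 0.0]
force: [-4.1, -0.8, 8.4]
grip_width: 0.721
```

Width and force match the good grip on A. Firming up and lifting.

```bash
python3 -m pendant '[[[-0.2,0,0,0,0],[-0.2,0,0,0,0],[0,0,0,0,0],[0,0,0,0,0],[0,0,0,0.01,0],[0,0,0,0.03,0],[0,0,0,0.03,0]]]' 40
python3 -c "
from h import *
st(); shot('scene','s20')
im=cv2.imread('pics/s20.png'); cv2.imwrite('pics/z20.png',cv2.resize(im[130:250,320:464],(720,600),interpolation=cv2.INTER_CUBIC))"
```

```text
time_s: 34.1
eef_pos: [587.4, 353.4, 30.5]
ee_rot: [-0.001, 1.0, -0.015, 0.002]
force: [0.1, 1.0, -1.1]
grip_width: 0.715
{'time_s': 34.1, 'eef_pos': [587.44, 353.358, 30.546], 'ee_rot': [-0.001, 1.0, -0.015, 0.002], 'force': [0.074, 1.0, -1.096], 'grip_width': 0.715, 'joints': [0.371, 0.854, 1.155, -0.0, 1.128, 0.401]}
```

View pics/z20.png

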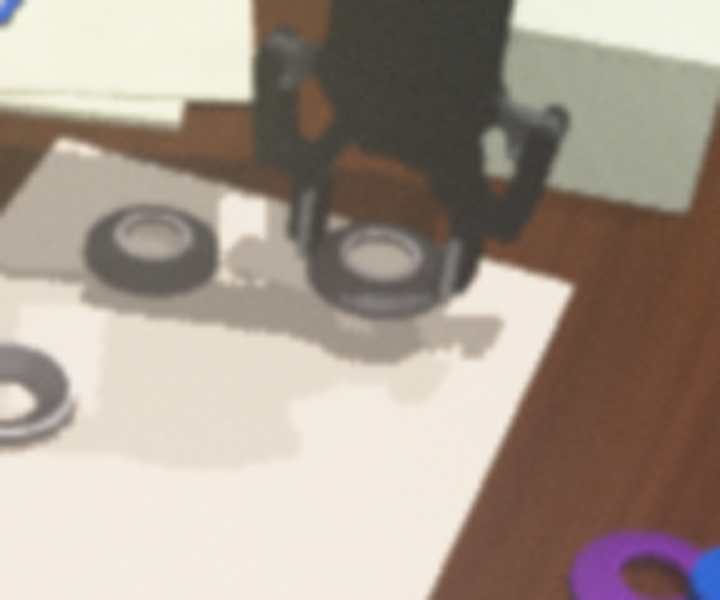

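```bash
python3 -m pendant '[[[0,0,0,0.04,0],[0,0,0,0.08,0],[0,0.003,-0.04,0.10,0],[0,0.006,-0.08,0.10,0],[0,0.01,-0.12,0.10,0],[0,0.013,-0.16,0.10,0],[0,0.016,-0.2,0.10,0],[0,0.02,-0.24,0.10,0],[0,0.023,-0.28,0.10,0],[0,0.026,-0.32,0.10,0],[0,0.03,-0.36,0.10,0],[0,0.033,-0.4,0.10,0],[0,0.036,-0.44,0.10,0],[0,0.04,-0.48,0.10,0],[0,0.042,-0.505,0.10,0],[0,0.0431,-0.523,0.10,0],[0,0.0431,-0.523,0.085,0],[0,0.0431,-0.523,0.08,0],[0,0.0431,-0.523,0.08,0]]]' 40
python3 -c "
from h import *
st(); shot('scene','s21')
im=cv2.imread('pics/s21.png'); cv2.imwrite('pics/z21.png',cv2.resize(im[310:430,240:384],(720,600),interpolation=cv2.INTER_CUBIC))"
```

```text
time_s: 36.05
eef_pos: [628.7, -169.3, 106.3]
ee_rot: [-0.001, 1.0, -0.014, -0.001]
force: [-0.2, 0.2, -0.8]
grip_width: 0.716
{'time_s': 36.05, 'eef_pos': [628.668, -169.319, 106.345], 'ee_rot': [-0.001, 1.0, -0.014, -0.001], 'force': [-0.22, 0.152, -0.848], 'grip_width': 0.716, 'joints': [-0.443, 0.699, 1.229, 0.0, 1.216, -0.414]}
```

View pics/z21.png

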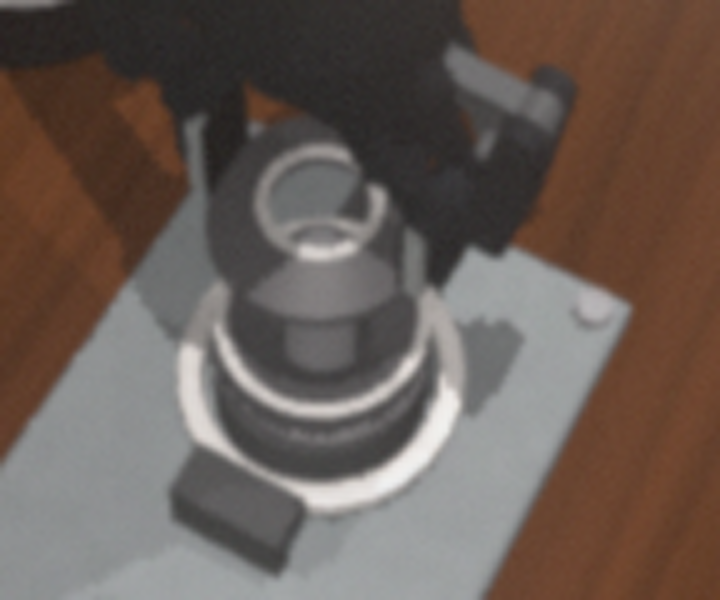

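```bash
python3 -m pendant '[[[0,0,0,-0.01,0],[0,0,0,-0.02,0],[0,0,0,-0.03,0],[0,0,0,-0.04,0],[0,0,0,-0.05,0],[0,0,0,-0.05,0],[0,0,0,-0.05,0]]]' 40
python3 -m pendant '[[[0,0,0,-0.002,0],[0,0,0,-0.003,0],[0,0,0,-0.003,0]]]' 40
python3 -m pendant '[[[0,0,0,-0.001,0],[0,0,0,-0.001,0]]]' 40
```

```text
time_s: 36.8
eef_pos: [629.2, -170.3, 57.5]
ee_rot: [-0.0, 1.0, -0.015, -0.0]
force: [0.2, 0.2, -0.4]
grip_width: 0.716
time_s: 37.1
eef_pos: [629.2, -170.3, 54.7]
ee_rot: [0.0, 1.0, -0.015, 0.0]
force: [0.4, 1.1, -0.6]
grip_width: 0.716
time_s: 37.3
eef_pos: [629.3, -170.3, 54.1]
ee_rot: [0.0, 1.0, -0.015, 0.0]
force: [-0.9, 0.5, 1.8]
grip_width: 0.716
```

Contact at 54.1, as expected. Release and rise.

```bash
python3 -m pendant '[[[0,0,0,0,0],[-0.5,0,0,0,0],[-0.7,0,0,0,0],[-0.9,0,0,0,0],[-1,0,0,0,0],[-1,0,0,0,0],[-1,0,0,0.02,0],[-1,0,0,0.06,0],[-1,0,0,0.10,0],[-1,0,0,0.12,0],[-1,0,0,0.12,0]]]' 40
python3 -c "
from h import *
st(); shot('scene','s22');shot('top','t22')
im=cv2.imread('pics/s22.png'); cv2.imwrite('pics/z22.png',cv2.resize(im[310:430,240:384],(720,600),interpolation=cv2.INTER_CUBIC))"; python3 w.py 22
```

```text
time_s: 38.4
eef_pos: [630.3, -170.7, 177.2]
ee_rot: [0.001, 1.0, -0.015, 0.003]
force: [0.3, 0.8, -0.9]
grip_width: 0.996
{'time_s': 38.4, 'eef_pos': [630.288, -170.711, 177.197], 'ee_rot': [0.001, 1.0, -0.015, 0.003], 'force': [0.272, 0.793, -0.938], 'grip_width': 0.996, 'joints': [-0.444, 0.636, 1.148, -0.0, 1.352, -0.414]}
top bore px [248.9 263.5] z5 [461.6 226.5] [31.  31.1] | outer [433.7 169.5] [ 84.8 207.3] | bore z14 [460.9 225.2]
top bore px [197.9 257.5] z5 [477.6 359.4] [39.  40.1] | outer [476.6 357. ] [63.7 65.7] | bore z14 [476.7 357.2]
scene bore px [323.7 229.3] z5 [495.3 171. ] [17.5 80.4] | outer [489.8 185.3] [264.8 420.3] | bore z14 [499.2 162.7]
```

View pics/z22.png

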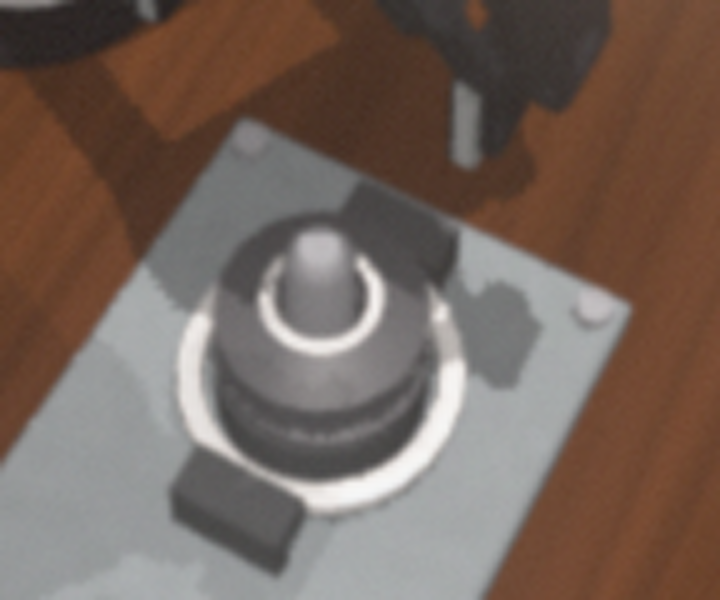

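View pics/t22.png

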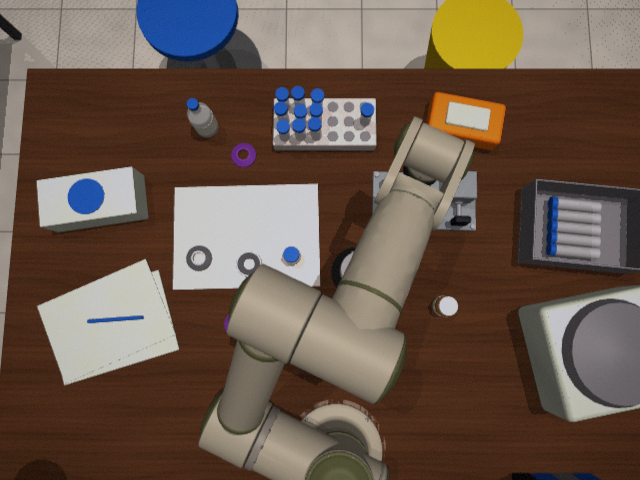

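Washer 3 is home, crown up, ring centred on the arbor. Now E, hollow up, at (460.9,225.2).

```bash
python3 -m pendant '[[[-1,-0.1683,0.3954,0,0],[-1,-0.1683,0.3954,0,0],[-1,-0.1683,0.3954,0,0],[-1,-0.1683,0.3954,0,0],[-1,-0.1683,0.3954,0,0],[-1,-0.1683,0.3954,0,0],[-1,-0.1683,0.3954,0,0],[-1,-0.1683,0.3954,0,0],[-1,-0.1683,0.3954,0,0],[-1,-0.1683,0.3954,0,0],[-1,-0.1683,0.3954,-0.04,0],[-1,-0.1683,0.3954,-0.08,0],[-1,-0.1683,0.3954,-0.12,0],[-1,-0.1683,0.3954,-0.14,0],[-1,-0.1683,0.3954,-0.14,0],[-1,-0.1683,0.3954,-0.14,0]]]' 40
python3 -c "
from h import *
shot('scene','s23')
im=cv2.imread('pics/s23.png'); cv2.imwrite('pics/z23.png',cv2.resize(im[150:270,260:404],(720,600),interpolation=cv2.INTER_CUBIC))"
```

```text
time_s: 40.1
eef_pos: [461.0, 224.7, 33.6]
ee_rot: [0.0, 1.0, -0.015, -0.0]
force: [0.6, 0.2, 1.0]
grip_width: 0.997
```

View pics/z23.png

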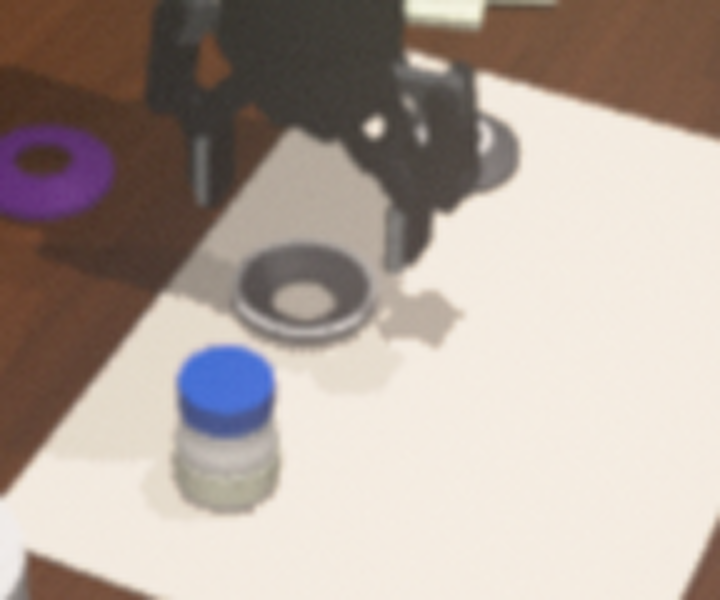

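The fingers straddle E and are clear of the pot. Gripping.

```bash
python3 -m pendant '[[[-1,0,0,-0.015,0],[-1,0,0,-0.0306,0],[-1,0,0,-0.0306,0],[-0.8,0,0,-0.0306,0],[-0.6,0,0,-0.0306,0],[-0.4,0,0,-0.0306,0],[-0.2,0,0,-0.0306,0],[0,0,0,-0.0306,0],[0,0,0,-0.0306,0],[0,0,0,-0.0306,0]]]' 40
python3 -m pendant '[[[0,0,0,0.01,0],[0,0,0,0.03,0],[0,0,0,0.03,0]]]' 40
python3 -c "
from h import *
shot('scene','s24')
im=cv2.imread('pics/s24.png'); cv2.imwrite('pics/z24.png',cv2.resize(im[150:270,260:404],(720,600),interpolation=cv2.INTER_CUBIC))"
```

```text
time_s: 41.15
eef_pos: [461.5, 225.3, 5.0]
ee_rot: [-0.0, 1.0, -0.015, 0.001]
force: [-4.4, -2.2, 15.9]
grip_width: 0.724
time_s: 41.45
eef_pos: [462.3, 225.6, 35.6]
ee_rot: [-0.001, 1.0, -0.015, 0.002]
force: [0.6, 1.0, -0.6]
grip_width: 0.713
```

View pics/z24.png

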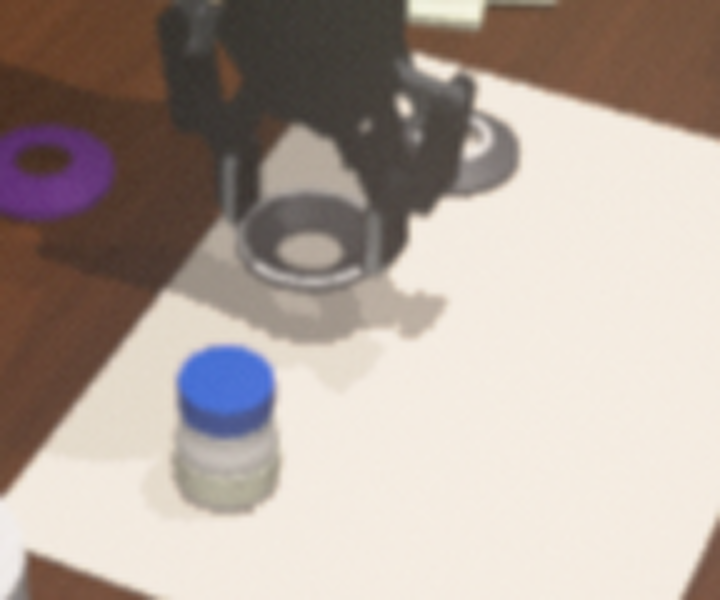

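```bash
python3 -m pendant '[[[0,0,0,0.04,0],[0,0,0,0.08,0],[0,0,0,0.11,0],[0,0.017,-0.04,0.11,0],[0,0.034,-0.08,0.11,0],[0,0.051,-0.12,0.11,0],[0,0.068,-0.16,0.11,0],[0,0.085,-0.2,0.11,0],[0,0.102,-0.24,0.11,0],[0,0.119,-0.28,0.11,0],[0,0.136,-0.32,0.11,0],[0,0.153,-0.36,0.11,0],[0,0.1625,-0.382,0.11,0],[0,0.1683,-0.3954,0.11,0],[0,0.1683,-0.3954,0.09,0],[0,0.1683,-0.3954,0.08,0],[0,0.1683,-0.3954,0.08,0]]]' 40
python3 -c "
from h import *
st(); shot('scene','s25')
im=cv2.imread('pics/s25.png'); cv2.imwrite('pics/z25.png',cv2.resize(im[310:430,240:384],(720,600),interpolation=cv2.INTER_CUBIC))"
```

```text
time_s: 43.2
eef_pos: [628.1, -169.6, 110.6]
ee_rot: [-0.001, 1.0, -0.015, -0.002]
force: [-0.1, 0.7, -1.4]
grip_width: 0.72
{'time_s': 43.2, 'eef_pos': [628.127, -169.568, 110.636], 'ee_rot': [-0.001, 1.0, -0.015, -0.002], 'force': [-0.087, 0.74, -1.399], 'grip_width': 0.72, 'joints': [-0.443, 0.695, 1.225, 0.0, 1.226, -0.414]}
```

View pics/z25.png

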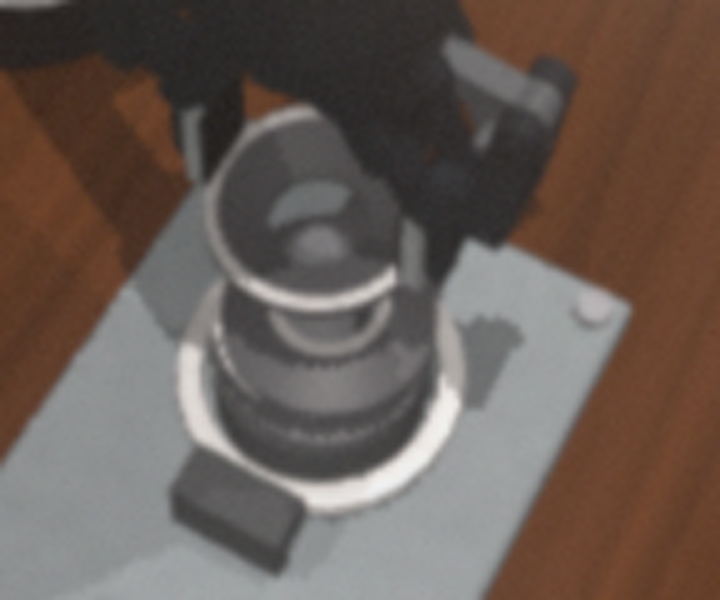

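The held bore sits over the arbor as with the previous hollow-up washer. Washer 3 appears to have shifted about 3 mm to image right on the arbor, still flat. I'll lower carefully and check the whole stack afterwards.

```bash
python3 -m pendant '[[[0,0,0,-0.01,0],[0,0,0,-0.02,0],[0,0,0,-0.03,0],[0,0,0,-0.038,0],[0,0,0,-0.038,0],[0,0,0,-0.038,0]]]' 40
python3 -c "
from h import *
shot('scene','s26')
im=cv2.imread('pics/s26.png'); cv2.imwrite('pics/z26.png',cv2.resize(im[310:430,240:384],(720,600),interpolation=cv2.INTER_CUBIC))"
```

```text
time_s: 43.85
eef_pos: [629.2, -170.3, 75.0]
ee_rot: [-0.0, 1.0, -0.015, -0.0]
force: [0.5, -0.4, -0.6]
grip_width: 0.716
```

View pics/z26.png

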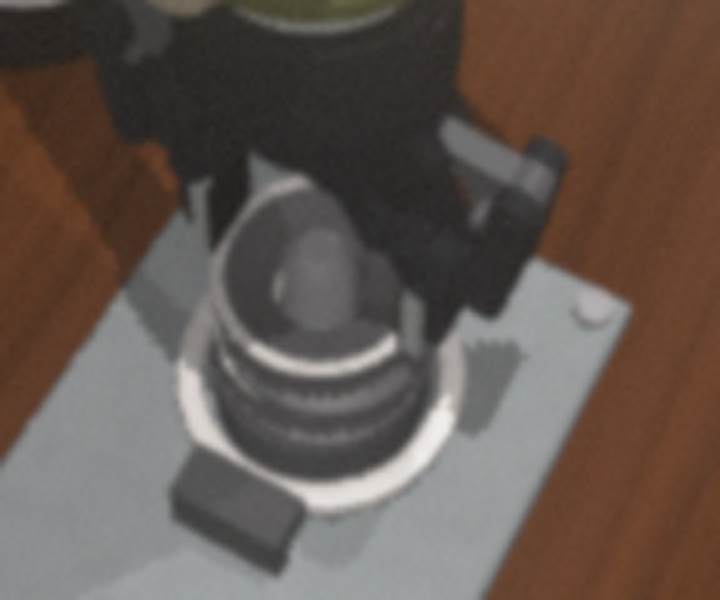

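```bash
python3 -m pendant '[[[0,0,0,-0.002,0],[0,0,0,-0.004,0],[0,0,0,-0.004,0]]]' 40
python3 -m pendant '[[[0,0,0,-0.001,0],[0,0,0,-0.001,0]]]' 40
python3 -m pendant '[[[0,0,0,-0.001,0],[0,0,0,-0.001,0]]]' 40
```

```text
time_s: 44.2
eef_pos: [629.3, -170.3, 71.4]
ee_rot: [0.0, 1.0, -0.015, 0.0]
force: [-0.5, 0.4, 1.2]
grip_width: 0.719
time_s: 44.4
eef_pos: [629.4, -170.3, 71.2]
ee_rot: [0.0, 1.0, -0.015, 0.0]
force: [-3.8, 1.0, 7.6]
grip_width: 0.715
time_s: 44.6
eef_pos: [629.5, -170.4, 71.1]
ee_rot: [0.0, 1.0, -0.015, 0.001]
force: [-4.7, 2.8, 13.7]
grip_width: 0.714
```

Contact at 71.1 agrees with the grip height (TCP 2 mm above the washer's bottom, stack 69). Release and rise.

```bash
python3 -m pendant '[[[0,0,0,0.0015,0],[-0.5,0,0,0.0015,0],[-0.7,0,0,0.0015,0],[-0.9,0,0,0.0015,0],[-1,0,0,0.0015,0],[-1,0,0,0.0015,0],[-1,0,0,0.02,0],[-1,0,0,0.06,0],[-1,0,0,0.10,0],[-1,0,0,0.105,0],[-1,0,0,0.105,0]]]' 40
python3 -c "
from h import *
st(); shot('scene','s27');shot('top','t27')
im=cv2.imread('pics/s27.png'); cv2.imwrite('pics/z27.png',cv2.resize(im[310:430,240:384],(720,600),interpolation=cv2.INTER_CUBIC))"; python3 w.py 27
```

```text
time_s: 45.7
eef_pos: [629.5, -170.4, 175.1]
ee_rot: [0.0, 1.0, -0.015, 0.001]
force: [0.7, 0.8, -0.6]
grip_width: 1.0
{'time_s': 45.7, 'eef_pos': [629.52, -170.374, 175.137], 'ee_rot': [0.0, 1.0, -0.015, 0.001], 'force': [0.725, 0.808, -0.612], 'grip_width': 1.0, 'joints': [-0.444, 0.638, 1.15, 0.0, 1.352, -0.414]}
top bore px [197.9 257.5] z5 [477.6 359.4] [39.  40.1] | outer [476.6 357. ] [63.7 65.7] | bore z14 [476.7 357.2]
scene bore px [323.3 230.8] z5 [496.8 166.2] [17.8 78.2] | outer [489.8 183.3] [257.1 420.2] | bore z14 [500.7 157.9]
```

View pics/z27.png

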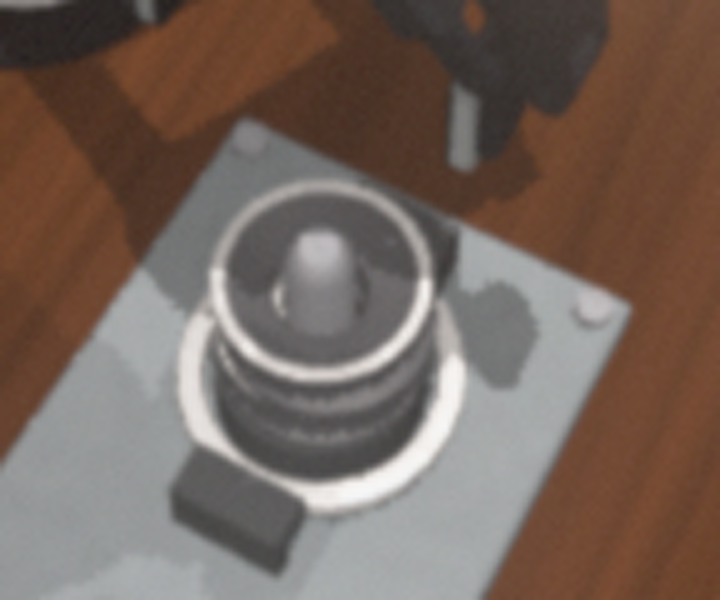

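View pics/t27.png

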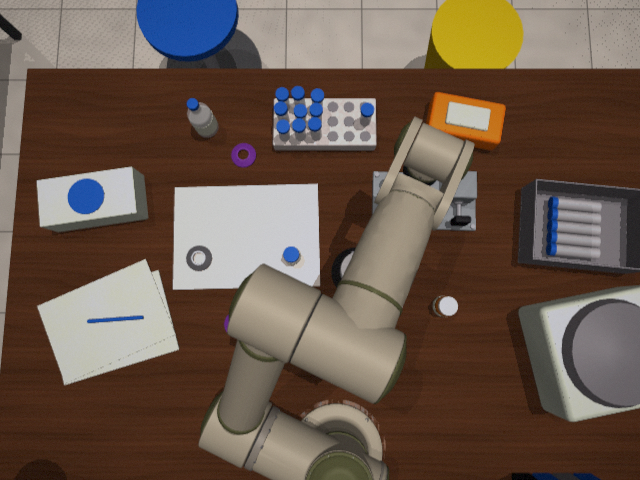

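Four are stacked and level, with the arbor tip centred. The last is C, crown up, unmoved at (475.7,355.6).

```bash
python3 -m pendant '[[[-1,-0.1535,0.5258,0,0],[-1,-0.1535,0.5258,0,0],[-1,-0.1535,0.5258,0,0],[-1,-0.1535,0.5258,0,0],[-1,-0.1535,0.5258,0,0],[-1,-0.1535,0.5258,0,0],[-1,-0.1535,0.5258,0,0],[-1,-0.1535,0.5258,0,0],[-1,-0.1535,0.5258,0,0],[-1,-0.1535,0.5258,0,0],[-1,-0.1535,0.5258,0,0],[-1,-0.1535,0.5258,0,0],[-1,-0.1535,0.5258,-0.04,0],[-1,-0.1535,0.5258,-0.08,0],[-1,-0.1535,0.5258,-0.12,0],[-1,-0.1535,0.5258,-0.14,0],[-1,-0.1535,0.5258,-0.14,0],[-1,-0.1535,0.5258,-0.14,0]]]' 40
python3 -c "
from h import *
shot('scene','s28')
im=cv2.imread('pics/s28.png'); cv2.imwrite('pics/z28.png',cv2.resize(im[130:250,280:424],(720,600),interpolation=cv2.INTER_CUBIC))"
```

```text
time_s: 47.6
eef_pos: [475.8, 355.2, 34.0]
ee_rot: [0.0, 1.0, -0.015, -0.0]
force: [0.6, 0.7, 1.7]
grip_width: 0.996
```

View pics/z28.png

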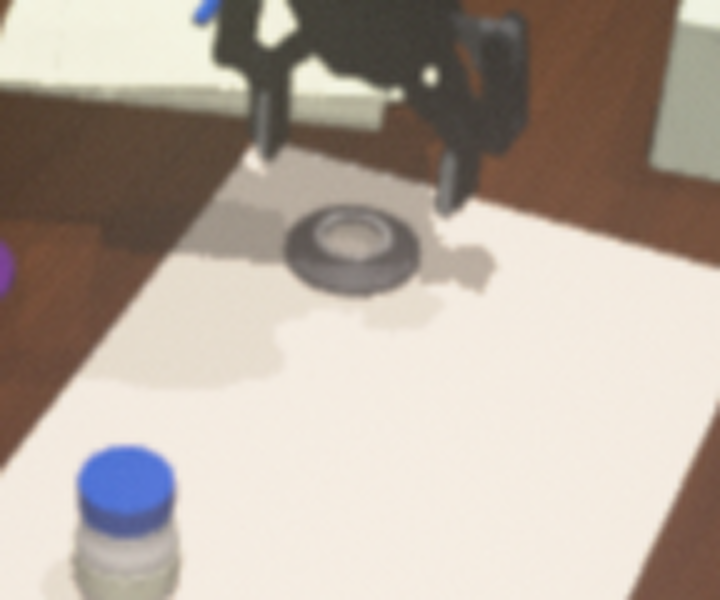

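C is still in place and straddled. Descending and closing slowly.

```bash
python3 -m pendant '[[[-1,0,0,-0.02,0],[-1,0,0,-0.0363,0],[-1,0,0,-0.0363,0],[-1,0,0,-0.0363,0],[-0.8,0,0,-0.0363,0],[-0.7,0,0,-0.0363,0],[-0.6,0,0,-0.0363,0],[-0.5,0,0,-0.0363,0],[-0.45,0,0,-0.0363,0],[-0.4,0,0,-0.0363,0],[-0.4,0,0,-0.0363,0]]]' 40
```

```text
time_s: 48.75
eef_pos: [475.7, 355.6, -1.5]
ee_rot: [-0.0, 1.0, -0.015, 0.0]
force: [-2.6, -1.6, 7.7]
grip_width: 0.714
```

```bash
python3 -m pendant '[[[-0.2,0,0,0,0],[-0.2,0,0,0,0],[0,0,0,0,0],[0,0,0,0,0],[0,0,0,0.01,0],[0,0,0,0.03,0],[0,0,0,0.03,0]]]' 40
python3 -c "
from h import *
shot('scene','s29')
im=cv2.imread('pics/s29.png'); cv2.imwrite('pics/z29.png',cv2.resize(im[130:250,280:424],(720,600),interpolation=cv2.INTER_CUBIC))"
```

```text
time_s: 49.45
eef_pos: [476.9, 356.2, 30.2]
ee_rot: [-0.001, 1.0, -0.015, 0.002]
force: [0.1, 0.5, -1.0]
grip_width: 0.713
```

View pics/z29.png

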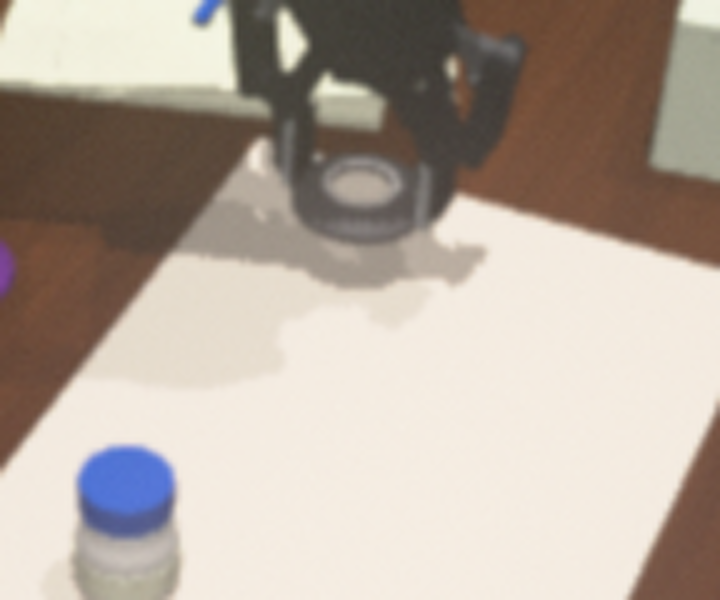

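```bash
python3 -m pendant '[[[0,0,0,0.04,0],[0,0,0,0.08,0],[0,0.005,-0.02,0.11,0],[0,0.017,-0.06,0.11,0],[0,0.03,-0.104,0.11,0],[0,0.043,-0.148,0.11,0],[0,0.056,-0.192,0.11,0],[0,0.069,-0.236,0.11,0],[0,0.082,-0.28,0.11,0],[0,0.095,-0.324,0.11,0],[0,0.107,-0.368,0.11,0],[0,0.12,-0.412,0.11,0],[0,0.133,-0.456,0.11,0],[0,0.143,-0.49,0.11,0],[0,0.149,-0.511,0.11,0],[0,0.1535,-0.5258,0.11,0],[0,0.1535,-0.5258,0.09,0],[0,0.1535,-0.5258,0.085,0],[0,0.1535,-0.5258,0.085,0]]]' 40
python3 -c "
from h import *
st(); shot('scene','s30')
im=cv2.imread('pics/s30.png'); cv2.imwrite('pics/z30.png',cv2.resize(im[310:430,240:384],(720,600),interpolation=cv2.INTER_CUBIC))"
```

```text
time_s: 51.4
eef_pos: [628.5, -169.7, 111.1]
ee_rot: [-0.001, 1.0, -0.015, -0.001]
force: [0.7, -0.2, -1.2]
grip_width: 0.714
{'time_s': 51.4, 'eef_pos': [628.485, -169.715, 111.118], 'ee_rot': [-0.001, 1.0, -0.015, -0.001], 'force': [0.727, -0.218, -1.165], 'grip_width': 0.714, 'joints': [-0.443, 0.695, 1.224, 0.0, 1.226, -0.414]}
```

View pics/z30.png

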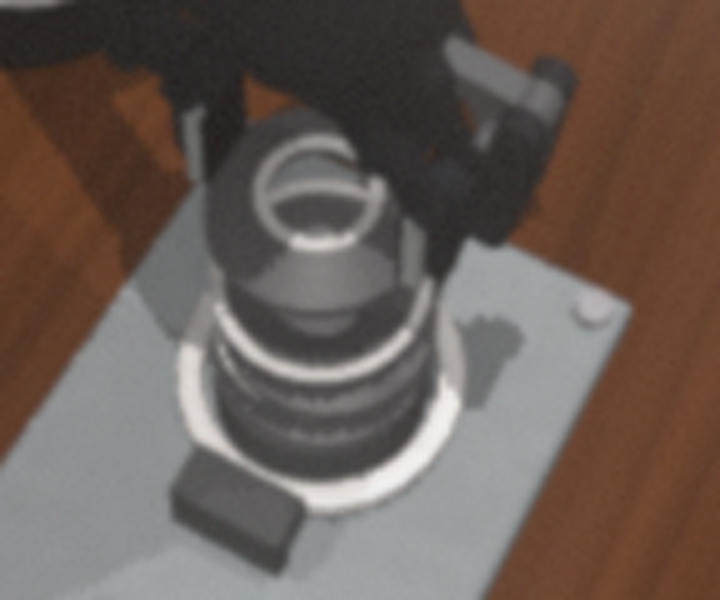

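```bash
python3 -m pendant '[[[0,0,0,-0.008,0],[0,0,0,-0.016,0],[0,0,0,-0.024,0],[0,0,0,-0.0335,0],[0,0,0,-0.0335,0],[0,0,0,-0.0335,0]]]' 40
python3 -m pendant '[[[0,0,0,-0.002,0],[0,0,0,-0.002,0]]]' 40
python3 -m pendant '[[[0,0,0,-0.001,0],[0,0,0,-0.001,0]]]' 40
```

```text
time_s: 52.05
eef_pos: [629.1, -170.2, 79.0]
ee_rot: [-0.0, 1.0, -0.015, -0.0]
force: [0.7, 0.2, 0.2]
grip_width: 0.712
time_s: 52.25
eef_pos: [629.2, -170.3, 77.3]
ee_rot: [0.0, 1.0, -0.015, 0.0]
force: [0.5, 0.6, -0.5]
grip_width: 0.716
time_s: 52.45
eef_pos: [629.1, -170.3, 76.2]
ee_rot: [0.0, 1.0, -0.015, 0.0]
force: [0.3, -0.3, -0.6]
grip_width: 0.718
```

```bash
python3 -m pendant '[[[0,0,0,-0.001,0],[0,0,0,-0.001,0]]]' 40
python3 -m pendant '[[[0,0,0,-0.0007,0],[0,0,0,-0.0007,0]]]' 40
```

```text
time_s: 52.65
eef_pos: [629.2, -170.3, 75.5]
ee_rot: [0.0, 1.0, -0.015, 0.0]
force: [-0.8, -0.1, 1.7]
grip_width: 0.713
time_s: 52.85
eef_pos: [629.3, -170.3, 75.5]
ee_rot: [0.0, 1.0, -0.015, 0.0]
force: [-3.5, 0.9, 7.2]
grip_width: 0.71
```

Contact at 75.5, as expected. Releasing and rising.

```bash
python3 -m pendant '[[[0,0,0,0.0007,0],[-0.5,0,0,0.0007,0],[-0.7,0,0,0.0007,0],[-0.9,0,0,0.0007,0],[-1,0,0,0.0007,0],[-1,0,0,0.0007,0],[-1,0,0,0.02,0],[-1,0,0,0.06,0],[-1,0,0,0.10,0],[-1,0,0,0.10,0]]]' 40
python3 -m pendant '[[[-1,-0.1,0.2,0,0],[-1,-0.1,0.2,0,0],[-1,-0.1,0.2,0,0],[-1,-0.1,0.2,0,0],[-1,-0.1,0.2,0,0],[-1,-0.1,0.2,0,0],[-1,-0.1,0.2,0,0]]]' 40
python3 -c "
from h import *
st(); shot('scene','s31');shot('top','t31')
a=cv2.imread('pics/s31.png')[330:430,245:365];b=cv2.imread('pics/t31.png')[155:235,365:485]
cv2.imwrite('pics/z31.png',np.hstack([cv2.resize(a,(400,333),interpolation=cv2.INTER_CUBIC),cv2.resize(b,(400,267),interpolation=cv2.INTER_CUBIC)[:333] if 0 else cv2.copyMakeBorder(cv2.resize(b,(400,267),interpolation=cv2.INTER_CUBIC),0,66,0,0,cv2.BORDER_CONSTANT)]))"
```

```text
time_s: 53.85
eef_pos: [631.1, -171.1, 180.7]
ee_rot: [0.002, 1.0, -0.015, 0.005]
force: [0.5, 0.2, 0.4]
grip_width: 0.998
time_s: 54.55
eef_pos: [529.3, 29.7, 174.4]
ee_rot: [0.0, 1.0, -0.014, 0.0]
force: [0.3, 0.0, -0.2]
grip_width: 0.999
{'time_s': 54.55, 'eef_pos': [529.312, 29.675, 174.406], 'ee_rot': [0.0, 1.0, -0.014, 0.0], 'force': [0.268, 0.004, -0.175], 'grip_width': 0.999, 'joints': [-0.165, 0.375, 1.566, -0.0, 1.201, -0.136]}
```

View pics/z31.png

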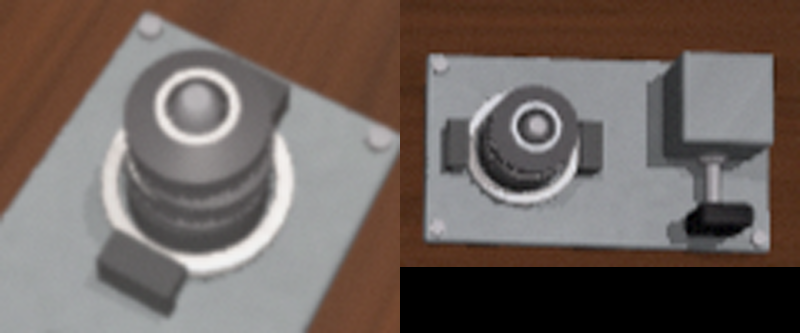

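View pics/t31.png

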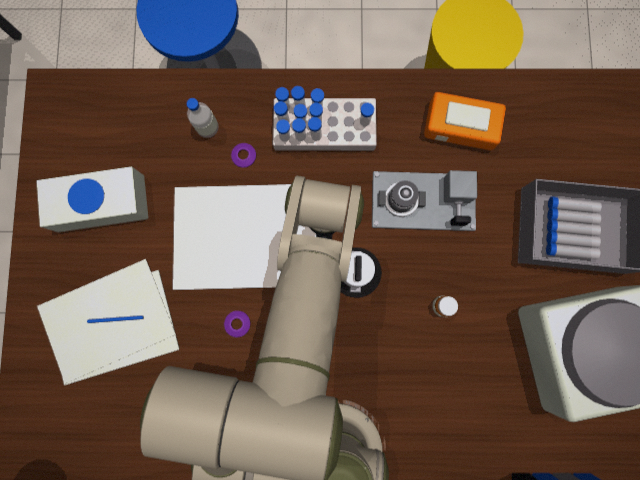

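All five are stacked and level, ring centred on the arbor in both views. For the knob I'll use closed fingers, jaws turned along y, in the gap behind the handle (gap centre about (598,-313)). From there I push it out along press -x.

```bash
python3 -c "
from h import *
D=np.load('pics/t31.npy');P=cloud('top',D)
m=(np.hypot(P[...,0]-629.5,P[...,1]+170)<36)&(P[...,2]>60)
q=P[m]; print(m.sum(),q.mean(0).round(1)); r=np.hypot(q[:,0]-629.5,q[:,1]+169); s=(r>13)&(r<19); print('crown z',np.median(q[s,2]),np.percentile(q[s,2],[10,90])); A=np.c_[q[s,:2]-[629.5,-169],np.ones(s.sum())]; print(np.linalg.lstsq(A,q[s,2],rcond=None)[0])"
python3 -m pendant '[[[1,0,0,0,-45],[1,0.0688,-0.3428,0,-90],[1,0.0688,-0.3428,0,-90],[1,0.0688,-0.3428,0,-90],[1,0.0688,-0.3428,0,-90],[1,0.0688,-0.3428,0,-90],[1,0.0688,-0.3428,0,-90],[1,0.0688,-0.3428,0,-90],[1,0.0688,-0.3428,0,-90],[1,0.0688,-0.3428,0,-90],[1,0.0688,-0.3428,0,-90],[1,0.0688,-0.3428,0,-90],[1,0.0688,-0.3428,-0.04,-90],[1,0.0688,-0.3428,-0.075,-90],[1,0.0688,-0.3428,-0.075,-90],[1,0.0688,-0.3428,-0.075,-90]]]' 60
python3 -c "
from h import *
st(); shot('scene','s32');shot('top','t32')
im=cv2.imread('pics/s32.png'); cv2.imwrite('pics/z32.png',cv2.resize(im[360:480,170:314],(720,600),interpolation=cv2.INTER_CUBIC))"
```

```text
583 [ 629.2 -167.4   87.8]
crown z 91.60215879723143 [74.92699705 94.44469168]
[-0.18946884  0.13818053 88.91536656]
time_s: 56.25
eef_pos: [598.1, -313.7, 100.3]
ee_rot: [0.0, -0.697, 0.717, -0.0]
force: [0.2, 0.3, 0.1]
grip_width: 0.007
{'time_s': 56.25, 'eef_pos': [598.057, -313.688, 100.256], 'ee_rot': [0.0, -0.697, 0.717, -0.0], 'force': [0.237, 0.31, 0.099], 'grip_width': 0.007, 'joints': [-0.656, 0.757, 1.142, -0.0, 1.243, 0.944]}
```

View pics/s32.png

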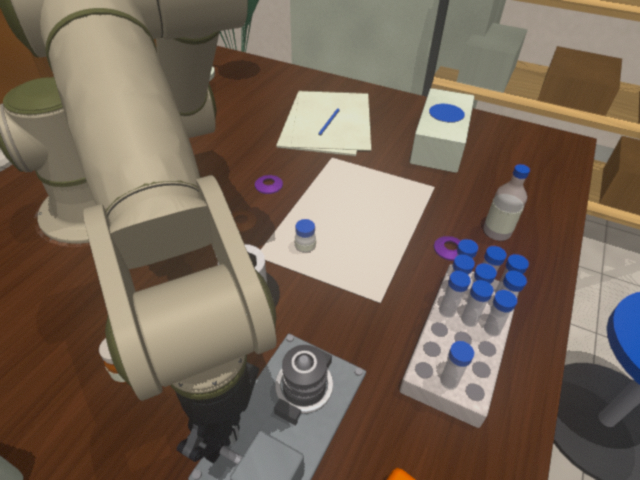

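View pics/z32.png

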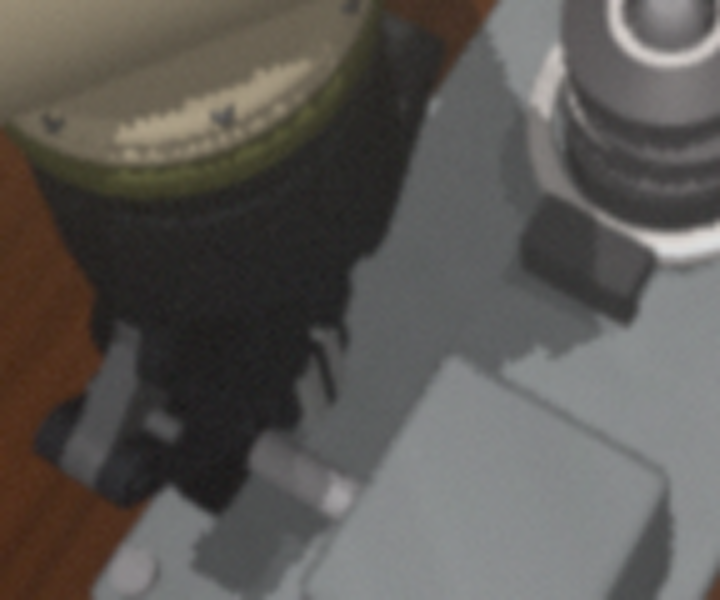

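```bash
python3 -c "
from h import *
print(proj('scene',[598,-313.5,100]),proj('scene',[566,-313,78]),proj('scene',[598,-313.5,56]))"
```

```text
(np.float64(229.47404037739648), np.float64(436.88395937213454)) (np.float64(211.65490857101685), np.float64(432.06139731354284)) (np.float64(233.45355364614804), np.float64(449.8977953829974))
```

View pics/t32.png

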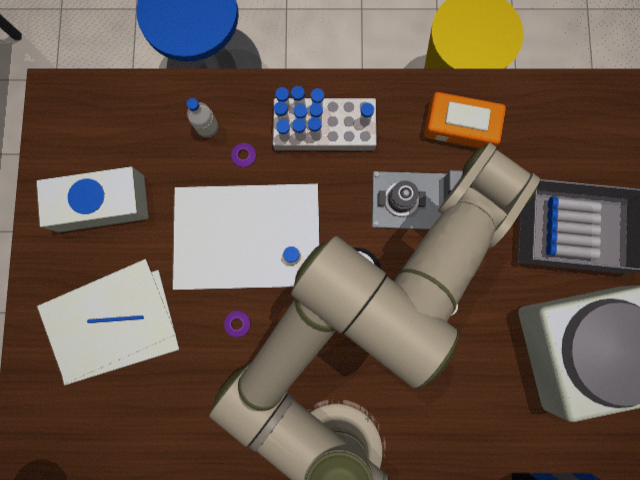

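The tip projects to (229,437), between handle and housing, which matches the picture. Descending into the gap with a force check.

```bash
python3 -m pendant '[[[1,0,0,-0.01,0],[1,0,0,-0.02,0],[1,0,0,-0.03,0],[1,0,0,-0.038,0],[1,0,0,-0.044,0],[1,0,0,-0.044,0]]]' 60
python3 -m pendant '[[[1,-0.004,0,0,0],[1,-0.008,0,0,0],[1,-0.012,0,0,0],[1,-0.016,0.0005,0,0],[1,-0.02,0.0005,0,0],[1,-0.02,0.0005,0,0]]]' 60
```

```text
time_s: 56.95
eef_pos: [597.6, -312.7, 54.3]
ee_rot: [-0.0, -0.697, 0.717, 0.001]
force: [0.2, 0.1, 0.3]
grip_width: 0.0
time_s: 57.55
eef_pos: [577.9, -312.8, 56.0]
ee_rot: [0.0, -0.696, 0.718, -0.001]
force: [4.2, -2.6, 0.4]
grip_width: -0.001
```

Pushing the handle: Fx 4.2 N at about 8 mm out. Continuing toward the stop.

```bash
python3 -m pendant '[[[1,-0.005,0,0,0],[1,-0.01,0.0003,0,0],[1,-0.015,0.0005,0,0],[1,-0.02,0.0006,0,0],[1,-0.025,0.0008,0,0],[1,-0.03,0.0009,0,0],[1,-0.034,0.001,0,0],[1,-0.034,0.001,0,0],[1,-0.034,0.001,0,0]]]' 60
python3 -m pendant '[[[1,-0.001,0,0,0],[1,-0.002,0,0,0],[1,-0.002,0,0,0]]]' 60
```

```text
time_s: 58.45
eef_pos: [544.7, -311.8, 56.0]
ee_rot: [0.0, -0.697, 0.718, -0.001]
force: [6.9, -2.0, -1.0]
grip_width: 0.0
time_s: 58.75
eef_pos: [542.8, -311.8, 56.0]
ee_rot: [0.001, -0.697, 0.718, -0.001]
force: [7.7, -1.4, -0.7]
grip_width: 0.001
```

```bash
python3 -m pendant '[[[1,-0.001,0,0,0],[1,-0.0015,0,0,0],[1,-0.0015,0,0,0]]]' 60
python3 -m pendant '[[[1,-0.001,0,0,0],[1,-0.0015,0,0,0],[1,-0.0015,0,0,0]]]' 60
```

```text
time_s: 59.05
eef_pos: [541.3, -311.7, 55.9]
ee_rot: [0.001, -0.697, 0.718, -0.001]
force: [7.2, -1.3, -1.0]
grip_width: -0.002
time_s: 59.35
eef_pos: [541.0, -311.7, 56.1]
ee_rot: [0.001, -0.697, 0.718, -0.003]
force: [13.6, -2.1, -4.3]
grip_width: -0.001
```

The force jumped to 13.6 N with no further travel, so this is the stop. One more 1 mm nudge to confirm, with a picture, then let it return.

```bash
python3 -m pendant '[[[1,-0.001,0,0,0],[1,-0.001,0,0,0]]]' 60
python3 -c "
from h import *
shot('scene','s33')
im=cv2.imread('pics/s33.png'); cv2.imwrite('pics/z33.png',cv2.resize(im[360:480,150:294],(720,600),interpolation=cv2.INTER_CUBIC))"
```

```text
time_s: 59.55
eef_pos: [541.0, -311.7, 56.1]
ee_rot: [0.002, -0.696, 0.718, -0.004]
force: [20.2, -2.1, -6.6]
grip_width: 0.001
```

View pics/z33.png

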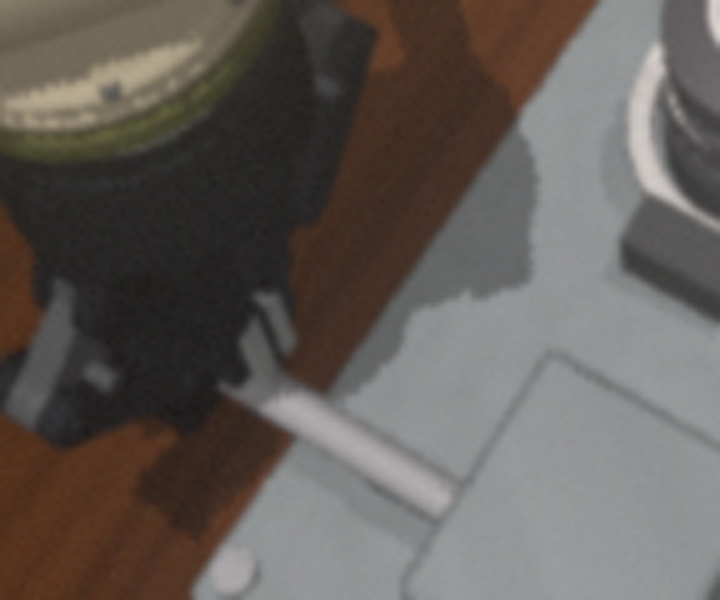

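The rod is fully out, hard on its stop (20 N, no further travel). I'll retract the fingers so the knob springs home, then rise.

```bash
python3 -m pendant '[[[1,0.01,0,0,0],[1,0.02,-0.0005,0,0],[1,0.03,-0.001,0,0],[1,0.04,-0.0015,0,0],[1,0.05,-0.0015,0,0],[1,0.058,-0.0015,0,0],[1,0.059,-0.0015,0,0],[1,0.059,-0.0015,0,0]]]' 60
python3 -m pendant '[[[1,0,0,0.02,0],[1,0,0,0.05,0],[1,0,0,0.1,0],[1,0,0,0.15,0],[1,0,0,0.19,0],[1,-0.1,-0.2,0.19,0],[1,-0.2,-0.2,0.19,0],[1,-0.3,-0.2,0.19,0],[1,-0.3,-0.2,0.19,0],[1,-0.3,-0.2,0.19,0],[1,-0.3,-0.2,0.19,0],[1,-0.3,-0.2,0.19,0],[1,-0.3,-0.2,0.19,0],[1,-0.3,-0.2,0.19,0],[1,-0.3,-0.2,0.19,0]]]' 60
python3 -c "
from h import *
st(); shot('scene','s34');shot('top','t34')
im=cv2.imread('pics/s34.png'); cv2.imwrite('pics/z34.png',cv2.resize(im[320:480,190:370],(675,600),interpolation=cv2.INTER_CUBIC))"
```

```text
time_s: 60.4
eef_pos: [596.5, -312.8, 55.1]
ee_rot: [-0.0, -0.697, 0.717, 0.001]
force: [0.5, 0.0, -0.1]
grip_width: -0.003
time_s: 61.9
eef_pos: [296.9, -512.7, 245.5]
ee_rot: [0.0, -0.696, 0.718, 0.0]
force: [0.7, 0.1, 0.1]
grip_width: -0.002
{'time_s': 61.9, 'eef_pos': [296.857, -512.708, 245.491], 'ee_rot': [0.0, -0.696, 0.718, 0.0], 'force': [0.74, 0.079, 0.14], 'grip_width': -0.002, 'joints': [-1.244, 0.455, 1.257, 0.0, 1.43, 0.357]}
```

View pics/s34.png

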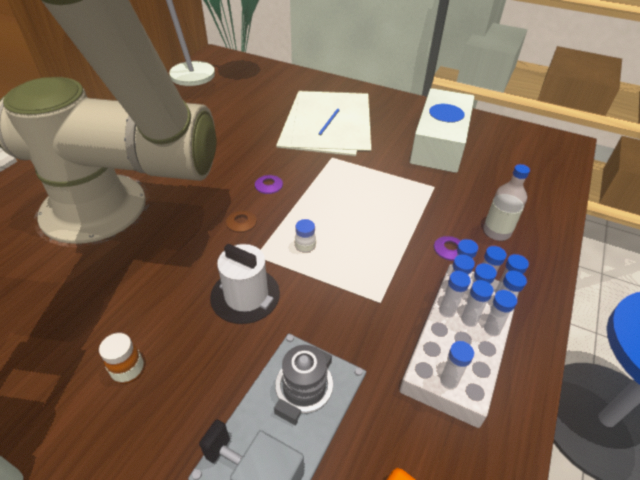

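View pics/t34.png

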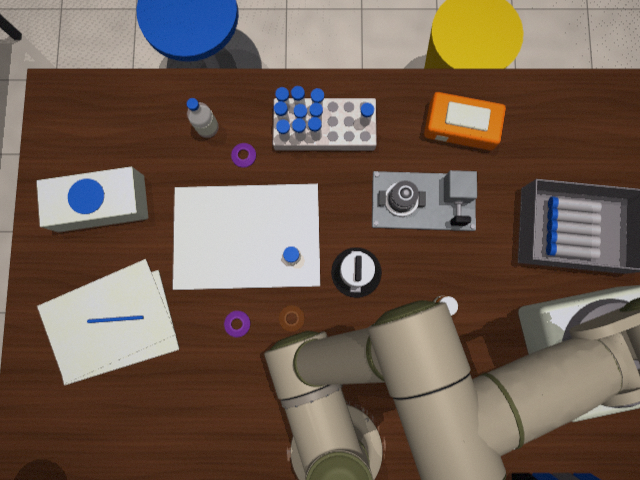

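View pics/z34.png

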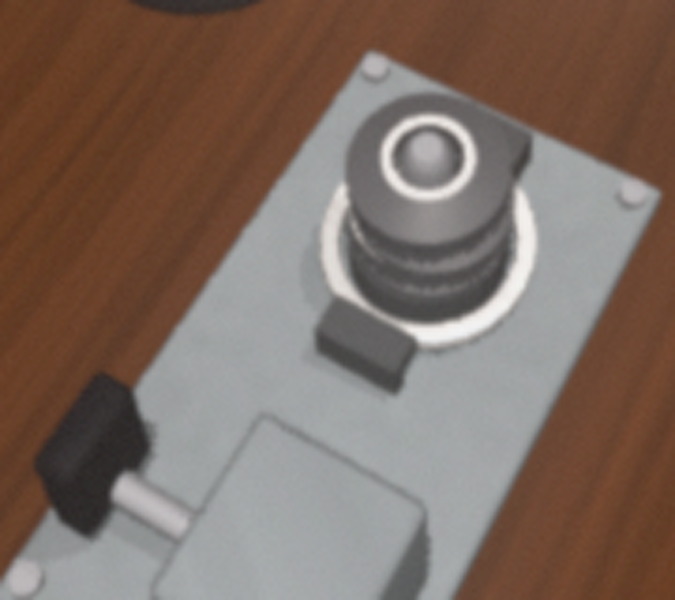

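The knob is home, exactly as in the first picture. All five washers are on the arbor and the cover stands on the pad. The pot at (305,235) and the jar at (122,357) are where they started. Quick numeric comparison, then hand in.

```bash
python3 - <<'E'
from h import *
a=cv2.imread('pics/scene0.png').astype(int);b=cv2.imread('pics/s34.png').astype(int)
for n,(x0,x1,y0,y1) in dict(pot=(292,318,218,252),jar=(98,145,330,384),knob=(198,240,418,470)).items(): print(n,abs(a-b)[y0:y1,x0:x1].mean().round(2))
im=cv2.imread('pics/t34.png').astype(int); mx=im.max(2); m=np.zeros((480,640),bool); m[240:305,325:390]=1
P=cloud('top',np.load('pics/t34.npy')); q=(np.abs(P[...,2]-96)<5)&(np.hypot(P[...,0]-440,P[...,1]+50)<60); print('cover top',P[q].mean(0).round(1),q.sum())
pd=np.argwhere(m&(mx<60)&(P[...,2]<20)); c=cv2.minEnclosingCircle(pd[:,::-1].astype(np.float32)); print('pad',ray('top',*c[0],4).round(1),c[1])
order.finish_job(); print('done')
E
```

```text
pot 2.8
jar 1.19
knob 1.35
cover top [442.7 -48.9  96.5] 702
pad [440.3 -50.6   4. ] 25.495197296142578
the job is handed in; nothing more can be done
done
```

The job is done and handed in at about 62 s of the 192 s allowed.

- **Cover:** I pressed it down, turned it 90° counter-clockwise, lifted it off and stood it on the pad. It is upright, with its top at 96.5 mm where 96 was expected. It sits about 3 mm from the pad's centre by the last depth check.
- **Washers:** all five from the sheet are on the arbor, crown up, hollow up, crown up, hollow up, crown up. No flipping was needed. The depth camera puts the top crown at about 91.6 mm, against 91 mm for a stack lying flat.
- **Knob:** I pushed it out from behind the handle until it was hard on its stop. The force rose from 7 to 20 N with no further travel. It then followed the fingers home under its own spring, and the final picture matches the first.
- **Pot and jar:** unchanged between the first and last pictures.

Three things did not go cleanly or agree:

- **Missed grip:** my first grip on washer B was too shallow. It pushed the washer about 8 mm before I re-measured it and picked it up properly.
- **Washer shift:** the third washer appeared to shift about 3 mm within its clearance before the fourth went on. I did not re-centre it; the heights say it still lies flat.
- **Tilt check:** a depth-based tilt fit of the top crown was too noisy to use, so I judged the stack level from the pictures and contact heights.

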